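# Housing into the fixture, driver at the ready

## Task

Set the grey printed housing flat and square into the pocket of the assembly fixture and let go of it. Then draw the screwdriver out of its leaning stand, turn it upright with its tip down, and finish while holding it there: tip a few centimetres above the middle of the seated housing, touching nothing but the gripper. Leave the solder spool, the small bottle and the roll of tape where they are.

Things in the scene. Friction and masses are not known exactly. Their poses are not given: they have to be found in the camera images.
- housing: grey 3D-printed housing, a block 88 mm (x) by 62 mm (y) by 34 mm high; origin at the centre of its underside, z up. It starts lying on a dark rubber pad, underside down 8 mm above the worktop, to one side of the fixture. Grasp it across the 62 mm
- pad: flat dark rubber pad under the housing, 110 by 84 mm, 8 mm thick, fixed; origin at the centre of its underside
- housing_top (a point): centre of the housing's top face, 34 mm above its origin
- fixture: assembly fixture fixed to the worktop: aluminium plate 150 mm (x) by 124 mm (y), 8 mm thick, origin at the centre of its underside, z up. Four L-shaped dark steel corner locators on it bound the pocket; the sides between them are open, 52 mm free on the long sides and 34 mm on the short ones, so fingers can pass
- pocket (a point): centre of the pocket's floor, 8 mm above the worktop. The pocket is 92 mm (fixture's x) by 66 mm (y), 2 mm wider than the housing on every side. The locators rise upright 9 mm from the floor, then flare outward about 6 mm over the next 8 mm as a lead-in. The housing may go in either way round (half a turn makes no difference)
- stand: driver stand fixed to the worktop, on the other side of the fixture from the housing: dark steel base 120 mm (x) by 70 mm (y) with an inclined grey plastic sleeve, origin at the centre of the base's underside, z up. The sleeve leans 0.55 rad (31.5 degrees) from the vertical, its mouth toward the stand's -x (roughly toward the robot)
- stand_mouth (a point): centre of the sleeve's mouth, 20 mm to the stand's -x from its origin and 70 mm up. The sleeve is a straight hole 7 mm square, 71 mm deep along its axis; the driver's handle stops on its rim
- driver: screwdriver with a dark grey handle, 136 mm long, about 60 g; origin near mid-length, its y axis roughly along it (3 degrees off: the points on its handle and tip give the true direction). It starts in the stand's sleeve, shaft wholly inside (66 mm to draw), handle wholly outside, leaning with the sleeve within 3 degrees
- driver_tip (a point): the driver's tip, on its long axis; axes as those of driver_handle
- driver_handle (a point): point on the driver's long axis, near the middle of the handle; y runs exactly along the driver from tip to handle end, x is across (level at the start). The handle reaches from 35 mm below this point (foot) to 28 mm above it (end), 14 mm thick both ways; the shaft is 4.5 mm thick. The tip is 100 mm away along -y
- spool: bystander: small solder spool, 44 mm across, 46 mm high, standing beyond the fixture; origin at the centre of its underside
- bottle: bystander: small bottle with a white cap, 23 mm across, 38 mm high, standing beyond the fixture; origin at the centre of its underside
- tape: bystander: roll of tape lying flat between robot and fixture, 62 mm across, 18 mm high; origin at the centre of its underside
Things that resemble listed ones, but are neither listed nor needed, are in the scene too. What is shaped like the stand but yellow is not meant. There is more than one size of the housing; the one meant has the size given above.

How it is judged:
By the outcome, as a careful person would: the job done as asked, in the order asked, and still so for the second after the job is handed in, while the arm keeps its last pose, push and grip.
It also fails if it takes over 54 s, if anything falls off the work surface, if the arm or the gripper's body presses on something with over 40 N, if the wrist force passes 120 N, or if a joint passes its speed limit or range.

## Robot

A 6-joint arm with a two-finger parallel gripper is mounted at the origin on a cart in front of the work surface, level with it; the furniture and walls round the work are solid. World frame = base frame: x ahead of the robot, y to its left, z up, the work surface at z = 0. Lengths are in m, angles in rad, forces in N, time in s.
With the tool pointing down it reaches from about 0.4 to 0.825 m from the base axis. Payload 7 kg.
Tool frame: the origin (TCP) lies midway between the tips of the shut fingers; the grasp point (between the pads) lies 19 mm behind it; y points along the fingers, z is the direction in which the jaws open and shut, and the axes are right-handed (so a half turn about y gives the same grasp; the last joint's range is limited). The gripper opens to 88 mm and grips with 3 to 60 N. Pads are 19 mm wide; open, the fingers measure 130 mm over their backs; the gripper's body (78 mm by 193 mm) begins 47 mm behind the grasp point.
Start: joints at [-0.86, 0.359, 0.012, 0, -1.224, -0.288], TCP at [0.277, -0.616, 0.227] pointing down, gripper open.
Joint ranges: [-3.07, 3.07], [-1.43, 2.12], [-1.02, 1.25], [-3.03, 1.67], [-3.05, -0], [-3.03, 3.03]. Speed limits (rad/s): [2.39, 2.39, 3.01, 3.14, 3.14, 3.14].

## Interface

Orientations are given as [roll, pitch, yaw] about the fixed x, y, z axes, in that order (R = Rz(yaw) Ry(pitch) Rx(roll)).
In Python, from station import arm gives the robot as it stands.
- The arm moves only by the tool move_arm, never from a script. Its argument "deltas" is a list of rows, each an object with "dp": the shift along the tool's x, y, z in mm, a list of three; "rotation": the turn, a rotation vector about the tool's x, y, z in degrees, a list of three. A call has 1 to 5 rows; each row shifts and turns the pose as measured when the row begins, along the tool's axes as they then stand; what a row does not reach is not made up. A row lasts 1/12 s, in which the tool goes at most 41.7 mm and 7.16 degrees, less where a joint would pass 70% of its speed; a pose out of reach is approached as far as the arm can. A call is refused whole if a number of a shift passes 41.7 or a number of a turn 7.16, either way. A call with a gripper value outside its range is refused whole. "jaw" is the closure in counts, from 0 (fully open) to 255 (shut), set as the call begins (left out, the last holds). The fingers move at their own pace and stop on an object; "squeeze" is the grip in N (left out, the last holds). Time passes only in rows, so rows that do not move let the fingers close. It gives the time, the measured TCP pose, the force and the opening at its end, in the units of the state.
- arm.get_state(): the state, without advancing time (a new reading comes with each control period).
- arm.grab_frame(name): name is "scene" or "top" or "wrist"; returns a dict with "pixels" (420x560x3 uint8, red, green, blue), "z_map" (420x560 float32, m along the optical axis (not along the pixel's ray), 0 where there is no reading), "fx", "fy", "cx", "cy" (pixels), "k1" (the pictures are not rectified: a ray, as slopes to the right and down, at radius r is drawn at 1 + k1 r^2 times it, then the intrinsics apply), "cam_to_world" (4x4, takes a point from camera to world coordinates); the wrist camera has in their place "mount" (4x4, takes a point from camera to tool coordinates, whose origin is the TCP and whose axes are the tool frame's). Camera axes: x right, y down, z forward; pixel columns grow to the right and rows downward; lengths in m; the calibration is good to about 2 mm. A picture is of the moment at which its call begins: read the wrist's pose just before it.
- arm.job_done(): hands the job in, once; it reports no verdict.
The state is a dict: "t": time; "q": joint angles; "qd": joint speeds; "joint_efforts": joint torques, N m; "eef_pos": TCP position; "ee_rot": TCP orientation; "force": force on the tool from outside, world axes, zero at the start; "moment": the same for the moment, N m; "width": finger opening in m.
Only numpy, scipy, OpenCV 4.12 (cv2) and the standard library are available. Lean on these libraries where they do the work, as an engineer would, in place of code of your own. Each camera call takes 0.05 s, during which the arm holds its last target.

## Working session

There is one attempt and no reset: what is moved stays moved. The work goes in short steps, Python scripts to look and compute and a tool call to move; the robot and the scene stay as the last step left them, time stands still between calls to the robot, and variables do not carry over. Pictures are saved under pics/ and viewed, and the job is handed in when it is done.

Besides the shell and the picture viewer there is one more tool, called in YAML: its name, and indented under it one key for each argument. move_arm: Moves the arm, as the interface text tells. Its arguments: {"type":"object","properties":{"deltas":{"type":"array","items":{"type":"object","properties":{"dp":{"type":"array","items":{"type":"number"}},"rotation":{"type":"array","items":{"type":"number"}}}}},"jaw":{"type":"number"},"squeeze":{"type":"number"}},"required":["deltas"]}

```bash
ls; mkdir -p pics
cat > h.py <<'E'
import numpy as np, cv2, json
from scipy.spatial.transform import Rotation as R
from station import arm
def T_of(p,r):
    T=np.eye(4);T[:3,:3]=R.from_euler('xyz',r).as_matrix();T[:3,3]=p;return T
def grab(name,tag):
    s=arm.get_state()
    f=arm.grab_frame(name)
    if name=='wrist': f['cam_to_world']=T_of(s['eef_pos'],s['ee_rot'])@f['mount']
    cv2.imwrite(f'pics/{tag}.png',f['pixels'][:,:,::-1])
    np.savez(f'pics/{tag}.npz',**{k:v for k,v in f.items()})
    return f
def load(tag):
    return dict(np.load(f'pics/{tag}.npz'))
def rays(f,uv):
    uv=np.atleast_2d(np.array(uv,float))
    K=np.array([[f['fx'],0,f['cx']],[0,f['fy'],f['cy']],[0,0,1]],float)
    n=(uv-[f['cx'],f['cy']])/[f['fx'],f['fy']]
    u=n.copy()
    for _ in range(30): u=n/(1+float(f['k1'])*(u**2).sum(1,keepdims=True))
    return np.c_[u,np.ones(len(u))]
def plane(f,uv,z):
    d=rays(f,uv)@f['cam_to_world'][:3,:3].T; o=f['cam_to_world'][:3,3]
    return o+d*((z-o[2])/d[:,2])[:,None]
def depthpts(f,uv):
    uv=np.atleast_2d(uv); 
    z=f['z_map'][uv[:,1].astype(int),uv[:,0].astype(int)]
    p=rays(f,uv)*z[:,None]
    return p@f['cam_to_world'][:3,:3].T+f['cam_to_world'][:3,3]
def proj(f,P):
    P=np.atleast_2d(P); c=(P-f['cam_to_world'][:3,3])@f['cam_to_world'][:3,:3]
    n=c[:,:2]/c[:,2:]; n=n*(1+float(f['k1'])*(n**2).sum(1,keepdims=True))
    return n*[f['fx'],f['fy']]+[f['cx'],f['cy']]
def worldmap(f):
    H,W=f['z_map'].shape
    v,u=np.mgrid[:H,:W]
    return depthpts(f,np.c_[u.ravel(),v.ravel()]).reshape(H,W,3)
E
python3 - <<'E'
from h import *
for n in ['scene','top','wrist']:
    f=grab(n,n+'0'); print(n,f['fx'],f['cx'],f['cy'],f['k1']);print(np.round(f['cam_to_world'],3))
    if n=='wrist': print(np.round(f['mount'],4))
print(arm.get_state())
E
```

```text
pics
scene 516.7127439115003 285.11878841808124 217.10361449630193 -0.009397094414336503
[[-0.885 -0.216  0.412 -0.164]
 [-0.465  0.422 -0.779  1.26 ]
 [-0.006 -0.881 -0.473  0.879]
 [ 0.     0.     0.     1.   ]]
top 407.63683297148447 281.68418110487795 208.13262505190215 -0.0449585101873289
[[-0.028 -0.99   0.139  0.392]
 [-1.     0.026 -0.014 -0.029]
 [ 0.011 -0.14  -0.99   1.227]
 [ 0.     0.     0.     1.   ]]
wrist 335.8740461277199 283.66516270443105 204.07234430551085 -0.04118960472446038
[[-0.41   0.877  0.252  0.209]
 [ 0.912  0.394  0.115 -0.646]
 [ 0.002  0.277 -0.961  0.384]
 [ 0.     0.     0.     1.   ]]
[[ 1.000e-04  9.609e-01  2.770e-01 -7.430e-02]
 [-8.000e-04 -2.770e-01  9.609e-01 -1.586e-01]
 [ 1.000e+00 -4.000e-04  7.000e-04  3.000e-04]
 [ 0.000e+00  0.000e+00  0.000e+00  1.000e+00]]
{'t': 0.15, 'q': array([-8.59896557e-01,  3.59229159e-01,  1.13066647e-02, -2.87741255e-04,
       -1.22413456e+00, -2.88088597e-01]), 'qd': array([-0.00183242, -0.00276746,  0.00101385, -0.00049364,  0.00013145,
       -0.0018079 ]), 'joint_efforts': array([-1.23040674e-03, -5.83275354e+01,  2.93291312e+01,  7.00104743e+00,
        8.85215413e-03, -1.01131939e-04]), 'eef_pos': array([ 0.27679736, -0.61523075,  0.22584382]), 'ee_rot': array([-1.56951069e+00,  9.88487955e-05,  4.22713302e-01]), 'force': array([-0.40782241,  0.22288009, -0.10406697]), 'moment': array([0.00032064, 0.02129779, 0.03550011]), 'width': 0.08789439548265399}
```

View pics/scene0.png

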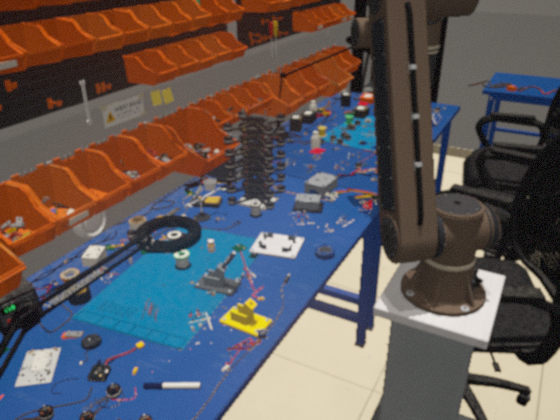

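View pics/top0.png

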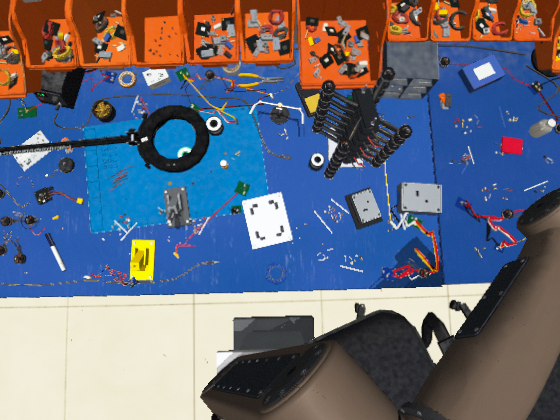

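View pics/wrist0.png

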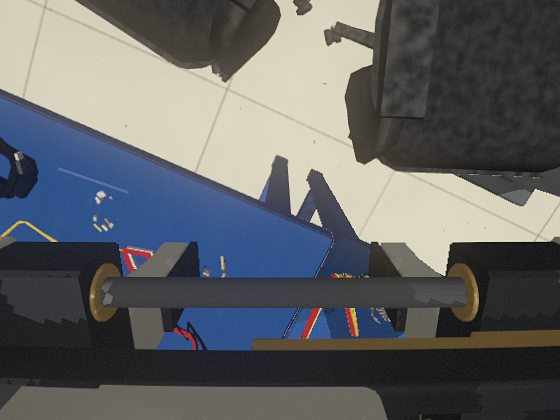

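Run:
```python
from h import *
f=load('top0'); im=f['pixels'][:,:,::-1]
c=im[90:300,110:460]; cv2.imwrite('pics/top0z.png',cv2.resize(c,(800,480),interpolation=cv2.INTER_CUBIC))
g=load('scene0'); c=g['pixels'][160:350,130:360,::-1]; cv2.imwrite('pics/scene0z.png',cv2.resize(c,(726,600),interpolation=cv2.INTER_CUBIC))
W=worldmap(f)
for u,v in [(365,208),(420,198),(267,220),(177,205),(172,110),(195,120),(142,260),(214,123),(317,160),(275,272),(223,163),(360,125),(406,130),(240,188),(330,90),(267,108)]:
    print((u,v),np.round(W[v,u],3))
```

```text
(365, 208) [ 0.553 -0.293  0.039]
(420, 198) [ 0.578 -0.457  0.045]
(267, 220) [ 0.529 -0.002  0.006]
(177, 205) [0.576 0.26  0.046]
(172, 110) [0.832 0.255 0.136]
(195, 120) [0.801 0.19  0.134]
(142, 260) [0.418 0.36  0.045]
(214, 123) [0.833 0.155 0.019]
(317, 160) [ 0.71 -0.16  0.01]
(275, 272) [ 0.373 -0.022  0.001]
(223, 163) [0.699 0.125 0.042]
(360, 125) [ 0.716 -0.234  0.304]
(406, 130) [ 0.693 -0.334  0.331]
(240, 188) [0.629 0.078 0.008]
(330, 90) [ 0.797 -0.164  0.323]
(267, 108) [ 0.884 -0.01   0.002]
```

View pics/top0z.png

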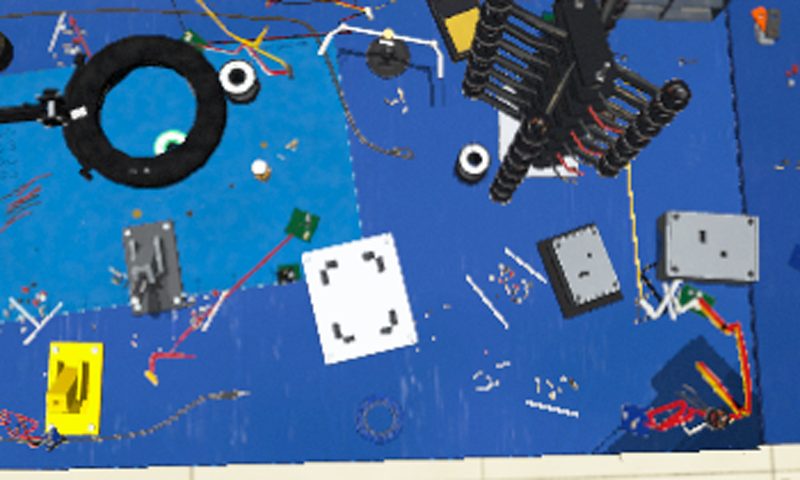

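View pics/scene0z.png

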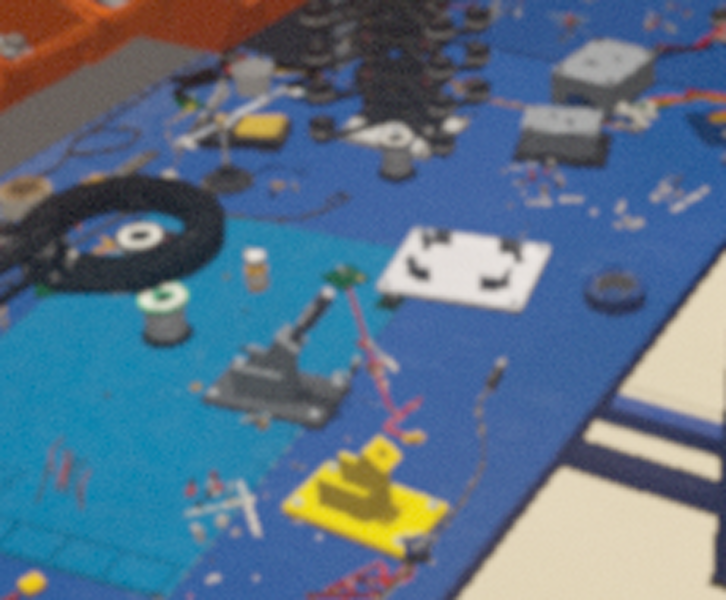

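```bash
python3 - <<'E'
from h import *
f=load('top0'); im=f['pixels'].astype(int); W=worldmap(f)
def rect(mask,box,z,name):
    m=np.zeros_like(mask);u0,v0,u1,v1=box;m[v0:v1,u0:u1]=mask[v0:v1,u0:u1]
    cs,_=cv2.findContours(m.astype(np.uint8),cv2.RETR_EXTERNAL,cv2.CHAIN_APPROX_NONE)
    c=max(cs,key=cv2.contourArea)[:,0,:]
    P=plane(f,c,z)[:,:2]
    (cx,cy),(w,h),a=cv2.minAreaRect((P*1000).astype(np.float32))
    print(name,len(c),np.round([cx,cy,w,h,a],1))
white=im.min(2)>190
rect(white,(235,185,300,255),0.008,'fixture')
mx=im.max(2);mn=im.min(2)
grey=(mx-mn<25)&(mn>100)
rect(grey,(340,180,390,235),0.042,'housing')
rect(grey,(395,170,450,220),0.05,'other')
print(im[205,365],im[200,177],W[195:225:3,365,2].round(3))
dk=(mx-mn<25)&(mx<130)
rect(dk|grey,(155,180,195,235),0.008,'stand?')
for v in range(182,236,3): print(v,[ '%3d'%(W[v,u,2]*1000) for u in range(160,194,2)])
E
python3 - <<'E'
import sys;sys.path.insert(0,'.')
import cv2
im=cv2.imread('pics/top0.png')
cv2.imwrite('pics/stz.png',cv2.resize(im[175:240,150:200],(600,780)[0:2] if 0 else (460,598),interpolation=cv2.INTER_NEAREST))
E
```

```text
fixture 171 [528.9  -0.6 149.6 122.8  12. ]
housing 90 [ 560.7 -295.    89.3   61.1   18.5]
other 131 [ 579.3 -459.2  120.3   84.9   86. ]
[176 184 191] [ 96 100 102] [0.043 0.04  0.04  0.043 0.038 0.041 0.041 0.036 0.041 0.041]
stand? 128 [577.6 265.5 118.1  79.9   9.9]
182 ['  8', '  0', '  2', '  1', '  3', '  3', '  0', '  0', '  2', '  3', '  0', '  0', ' -2', ' -2', ' -1', '  2', '  1']
185 ['  0', '  3', '  0', '  0', '  5', '  4', ' -1', '  0', '  1', '  0', '  2', '  2', '  0', '  2', '  0', '  0', '  4']
188 ['  2', '  2', '  3', '  3', '  6', '  2', ' 12', ' 12', ' 12', ' 14', '  4', ' 15', ' 10', ' -3', '  5', '  5', '  4']
191 ['  2', '  1', ' 10', ' 13', '  9', '  6', ' 10', ' 13', '  9', '  9', '  9', ' 10', '  7', '  0', '  2', ' -1', '  2']
194 ['  0', '  1', '  8', ' 11', '  9', '  8', '  9', '  8', '  4', ' 35', '  7', '  6', ' 12', '  5', '  7', '  2', '  5']
197 ['  0', '  3', '  8', '  8', ' 40', ' 23', ' 10', '  9', '  7', ' 39', ' 21', ' 10', ' 10', '  9', '  6', '  1', '  3']
200 [' -2', ' -1', ' -2', '  7', ' 40', ' 27', ' 32', ' 32', ' 37', ' 37', ' 27', ' 
[... 703 characters left out ...]
5', '116', ' 10', '  9', ' 11', ' 10', '  8', ' 10', '  9', '  9', '  0', '  4']
221 ['  3', '  0', '  6', '  2', '128', '125', '121', '  7', '  9', '  9', '  6', '  6', '  7', ' 13', ' 13', '  0', '  9']
224 ['  2', ' -1', '  0', '  4', ' 11', ' 13', ' 16', ' 14', '  5', '  9', '  6', '  8', ' 14', '  4', '  9', ' 21', ' 15']
227 ['  0', '  0', ' -5', ' -3', '  8', '  8', '  7', '  8', '  3', '  2', ' -1', '  1', '  2', '  3', ' -3', ' -1', ' -3']
230 [' -1', ' -1', ' -3', ' -3', '  5', '  3', '  0', '  2', '  1', ' -2', '  3', '  0', ' -3', '  2', '  0', ' -1', '  0']
233 ['  1', '  0', '  0', '  0', '  0', '  1', ' -4', '  0', '  0', '  0', ' -1', '  1', '  0', '  4', ' -1', ' -2', '  0']
```

View pics/stz.png

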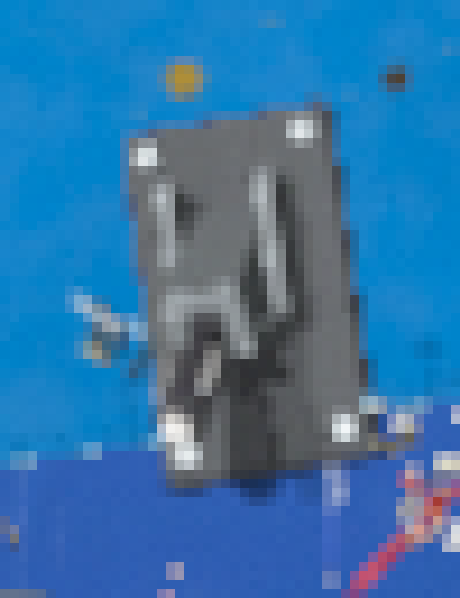

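```bash
cat >> h.py <<'E'
def goto(p,yaw=None,Rm=None):
    s=arm.get_state(); Rc=R.from_euler('xyz',s['ee_rot']).as_matrix()
    if Rm is None: Rm=R.from_euler('xyz',[-np.pi/2,0,yaw]).as_matrix()
    d=Rc.T@(np.array(p)-s['eef_pos'])*1000
    rv=np.degrees(R.from_matrix(Rc.T@Rm).as_rotvec())
    n=max(np.abs(d).max()/38,np.abs(rv).max()/6.5)
    print('now',np.round(s['eef_pos'],4),np.round(np.degrees(s['ee_rot']),2),'t',round(s['t'],2),'F',np.round(s['force'],1),'w',round(s['width'],4))
    print('tool d mm',np.round(d,1),'rotvec deg',np.round(rv,2),'rows',round(n,2),'per row',np.round(d/np.ceil(n),1),np.round(rv/np.ceil(n),2))
E
python3 - <<'E'
from h import *
f=load('top0');W=worldmap(f)
m=(W[...,2]>0.06)&(W[...,0]>0.3)&(W[...,0]<0.9)&(W[...,1]>-0.45)&(W[...,1]<-0.05)&(f['z_map']>0)
P=W[m]
for lo in np.arange(.06,.36,.04):
    q=P[(P[:,2]>=lo)&(P[:,2]<lo+.04)]
    if len(q):print(round(lo,2),len(q),q.min(0).round(3),q.max(0).round(3))
goto([0.53,-0.295,0.2],np.radians(18.5))
E
```

```text
0.06 502 [ 0.646 -0.408  0.062] [ 0.892 -0.052  0.1  ]
0.1 457 [ 0.645 -0.446  0.1  ] [ 0.898 -0.108  0.14 ]
0.14 449 [ 0.646 -0.345  0.14 ] [ 0.9   -0.145  0.18 ]
0.18 1023 [ 0.646 -0.348  0.18 ] [ 0.9  -0.1   0.22]
0.22 543 [ 0.645 -0.346  0.22 ] [ 0.851 -0.145  0.26 ]
0.26 553 [ 0.645 -0.348  0.26 ] [ 0.849 -0.144  0.3  ]
0.3 2102 [ 0.645 -0.351  0.3  ] [ 0.852 -0.144  0.337]
0.34 23 [ 0.708 -0.258  0.341] [ 0.793 -0.238  0.364]
now [ 0.2768 -0.6152  0.2258] [-8.993e+01  1.000e-02  2.422e+01] t 0.15 F [-0.4  0.2 -0.1] w 0.0879
tool d mm [362.3  26.  188.1] rotvec deg [-0.07  5.72 -0.01] rows 9.53 per row [36.2  2.6 18.8] [-0.01  0.57 -0.  ]
```

move_arm:
  deltas:
    - {"dp": [36,0,19],"rotation": [0,1,0]}
    - {"dp": [36,0,19],"rotation": [0,1,0]}
    - {"dp": [36,0,19],"rotation": [0,1,0]}
    - {"dp": [36,2,19],"rotation": [0,1,0]}
    - {"dp": [36,2,19],"rotation": [0,1,0]}
  jaw: 0

```text
t: 0.57
eef_pos: [0.4055, -0.4597, 0.2186]
ee_rot: [-1.566, 0.003, 0.32]
force: [1.2, -0.1, 0.1]
width: 0.0876
```

Run:
```python
from h import *
goto([0.53,-0.295,0.2],np.radians(18.5))
```

```text
now [ 0.4055 -0.4597  0.2186] [-89.74   0.19  18.32] t 0.57 F [ 1.2 -0.1  0.1] w 0.0876
tool d mm [170.   18.6 117.1] rotvec deg [-0.26 -0.18 -0.19] rows 4.47 per row [34.   3.7 23.4] [-0.05 -0.04 -0.04]
```

Tracking is nearly full. Continue.

move_arm:
  deltas:
    - {"dp": [34,4,24],"rotation": [0,0,0]}
    - {"dp": [34,4,24],"rotation": [0,0,0]}
    - {"dp": [34,4,24],"rotation": [0,0,0]}
    - {"dp": [34,4,24],"rotation": [0,0,0]}
    - {"dp": [20,2,14],"rotation": [0,0,0]}

```text
t: 0.98
eef_pos: [0.5197, -0.3028, 0.2001]
ee_rot: [-1.566, 0.003, 0.319]
force: [0.4, -1.4, 0.0]
width: 0.0876
```

Run:
```python
from h import *
f=grab('wrist','w1')
goto([0.56,-0.295,0.2],np.radians(18.5))
```

```text
now [ 0.5215 -0.3007  0.1997] [-89.7    0.15  18.39] t 1.03 F [1.1 1.5 0.1] w 0.0875
tool d mm [38.3 -0.4 -6.7] rotvec deg [-0.3  -0.11 -0.15] rows 1.01 per row [19.2 -0.2 -3.4] [-0.15 -0.06 -0.08]
```

View pics/w1.png

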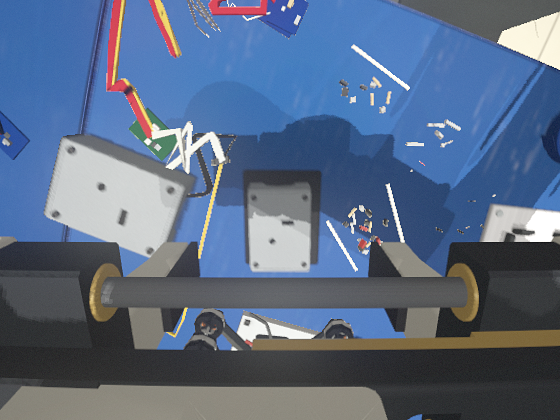

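```bash
cat >> h.py <<'E'
def rectw(f,mask,box,z,name,open_=3):
    m=np.zeros(mask.shape,np.uint8);u0,v0,u1,v1=box;m[v0:v1,u0:u1]=mask[v0:v1,u0:u1]
    if open_: m=cv2.morphologyEx(m,cv2.MORPH_OPEN,np.ones((open_,open_),np.uint8))
    cs,_=cv2.findContours(m,cv2.RETR_EXTERNAL,cv2.CHAIN_APPROX_NONE)
    c=max(cs,key=cv2.contourArea)[:,0,:]
    P=plane(f,c,z)[:,:2]
    (cx,cy),(w,h),a=cv2.minAreaRect((P*1000).astype(np.float32))
    b=cv2.boxPoints(((cx,cy),(w,h),a)); e=[b[1]-b[0],b[2]-b[1]]; e=max(e,key=np.linalg.norm)
    ang=np.degrees(np.arctan2(e[1],e[0])); ang=(ang+90)%180-90
    print(name,'centre',round(cx,1),round(cy,1),'size',round(w,1),round(h,1),'long-axis yaw',round(ang,2),'px bbox',c.min(0),c.max(0))
    return cx,cy,ang
E
python3 - <<'E'
from h import *
f=load('w1'); im=f['pixels'].astype(int);mx=im.max(2);mn=im.min(2)
grey=((mx-mn)<30)&(mn>110)
rectw(f,grey,(235,170,330,276),0.042,'housing')
E
```

```text
housing centre 562.9 -291.6 size 86.6 63.5 long-axis yaw 18.13 px bbox [248 189] [310 270]
```

move_arm:
  deltas:
    - {"dp": [0,30,-5],"rotation": [0,0,0]}
    - {"dp": [0,0,0],"rotation": [0,0,0]}
    - {"dp": [0,0,0],"rotation": [0,0,0]}

```text
t: 1.28
eef_pos: [0.5256, -0.3021, 0.17]
ee_rot: [-1.566, 0.002, 0.327]
force: [0.5, 1.1, 0.7]
width: 0.0878
```

Run:
```python
from h import *
f=grab('wrist','w2'); im=f['pixels'].astype(int);mx=im.max(2);mn=im.min(2)
grey=((mx-mn)<30)&(mn>110)
x,y,a=rectw(f,grey,(225,150,340,276),0.042,'housing')
cv2.imwrite('pics/w2z.png',cv2.resize(im[150:290,220:340].astype(np.uint8)[:,:,::-1],(480,560),interpolation=cv2.INTER_NEAREST))
goto([x/1000,y/1000,0.1],np.radians(a))
```

```text
housing centre 560.8 -293.3 size 83.7 62.1 long-axis yaw 18.61 px bbox [245 189] [313 275]
now [ 0.5249 -0.3019  0.1692] [-89.67   0.17  18.71] t 1.33 F [ 0.  -0.1 -0.8] w 0.0877
tool d mm [36.9 69.  -3.8] rotvec deg [-0.33  0.1  -0.17] rows 1.82 per row [18.5 34.5 -1.9] [-0.17  0.05 -0.08]
```

View pics/w2z.png

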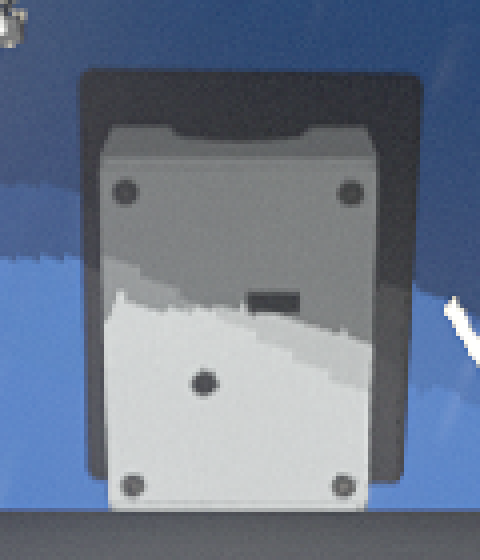

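move_arm:
  deltas:
    - {"dp": [20,30,-2],"rotation": [-0.3,0,-0.2]}
    - {"dp": [19,39,-2],"rotation": [0,0,0]}
    - {"dp": [0,30,0],"rotation": [0,0,0]}
    - {"dp": [0,20,0],"rotation": [0,0,0]}
    - {"dp": [0,10,0],"rotation": [0,0,0]}

```text
t: 1.75
eef_pos: [0.5695, -0.2982, 0.0473]
ee_rot: [-1.581, -0.014, 0.323]
force: [-1.6, 0.8, 0.1]
width: 0.0877
```

Run:
```python
from h import *
goto([0.563,-0.2927,0.015],np.radians(18.5))
```

```text
now [ 0.5695 -0.2982  0.0473] [-90.57  -0.79  18.5 ] t 1.75 F [-1.6  0.8  0.1] w 0.0877
tool d mm [-4.8 32.2  7.6] rotvec deg [ 0.57 -0.    0.79] rows 0.85 per row [-4.8 32.2  7.6] [ 0.57 -0.    0.79]
```

move_arm:
  deltas:
    - {"dp": [-5,0,6],"rotation": [0.5,0,0.7]}
    - {"dp": [0,12,0],"rotation": [0,0,0]}
    - {"dp": [0,12,0],"rotation": [0,0,0]}
    - {"dp": [0,0,0],"rotation": [0,0,0]}

```text
t: 2.08
eef_pos: [0.5621, -0.2957, 0.0239]
ee_rot: [-1.572, -0.001, 0.32]
force: [-0.7, 0.5, -0.6]
width: 0.0874
```

Run:
```python
from h import *
goto([0.563,-0.2927,0.015],np.radians(18.5))
```

```text
now [ 0.5621 -0.2957  0.0239] [-9.008e+01 -7.000e-02  1.835e+01] t 2.08 F [-0.7  0.5 -0.6] w 0.0874
tool d mm [1.8 8.9 2.6] rotvec deg [ 0.08 -0.15  0.06] rows 0.23 per row [1.8 8.9 2.6] [ 0.08 -0.15  0.06]
```

move_arm:
  deltas:
    - {"dp": [2,9,2.5],"rotation": [0,0,0]}
    - {"dp": [0,0,0],"rotation": [0,0,0]}

```text
t: 2.25
eef_pos: [0.5639, -0.2931, 0.0155]
ee_rot: [-1.574, -0.003, 0.32]
force: [-0.6, 0.6, 0.0]
width: 0.0881
```

move_arm:
  deltas:
    - {"dp": [0,0,0],"rotation": [0,0,0]}
    - {"dp": [0,0,0],"rotation": [0,0,0]}
    - {"dp": [0,0,0],"rotation": [0,0,0]}
    - {"dp": [0,0,0],"rotation": [0,0,0]}
  jaw: 255
  squeeze: 25

```text
t: 2.58
eef_pos: [0.5652, -0.2932, 0.0172]
ee_rot: [-1.575, -0.005, 0.321]
force: [-0.5, -0.4, -0.3]
width: 0.0663
```

Run:
```python
from h import *
goto([0.563,-0.2927,0.09],np.radians(18.5))
```

```text
now [ 0.5652 -0.2932  0.0172] [-90.25  -0.3   18.38] t 2.58 F [-0.5 -0.4 -0.3] w 0.0663
tool d mm [ -1.6 -72.8   0.8] rotvec deg [ 0.25 -0.12  0.3 ] rows 1.92 per row [ -0.8 -36.4   0.4] [ 0.13 -0.06  0.15]
```

move_arm:
  deltas:
    - {"dp": [-1,2,0],"rotation": [0.2,0,0.3]}
    - {"dp": [0,0,0],"rotation": [0,0,0]}
    - {"dp": [0,0,0],"rotation": [0,0,0]}

```text
t: 2.83
eef_pos: [0.5657, -0.2935, 0.0174]
ee_rot: [-1.573, -0.002, 0.322]
force: [0.7, 0.5, -0.3]
width: 0.0617
```

Run:
```python
from h import *
goto([0.563,-0.2927,0.09],np.radians(18.5))
```

```text
now [ 0.5657 -0.2935  0.0174] [-90.13  -0.13  18.43] t 2.83 F [ 0.7  0.5 -0.3] w 0.0617
tool d mm [ -2.1 -72.6   1.4] rotvec deg [ 0.13 -0.07  0.13] rows 1.91 per row [ -1.1 -36.3   0.7] [ 0.06 -0.04  0.06]
```

move_arm:
  deltas:
    - {"dp": [0,-10,0],"rotation": [0,0,0]}
    - {"dp": [0,-25,0],"rotation": [0,0,0]}
    - {"dp": [-10,-30,0],"rotation": [0,0,0]}
    - {"dp": [-10,-20,0],"rotation": [0,0,0]}

```text
t: 3.17
eef_pos: [0.5437, -0.2986, 0.1006]
ee_rot: [-1.567, 0.007, 0.322]
force: [-0.2, -0.2, -0.3]
width: 0.0617
```

Run:
```python
from h import *
goto([0.529,-0.10,0.1],np.radians(12))
```

```text
now [ 0.5437 -0.2986  0.1006] [-89.79   0.43  18.45] t 3.17 F [-0.2 -0.2 -0.3] w 0.0617
tool d mm [ 49.    0.9 193. ] rotvec deg [-0.19  6.45 -0.44] rows 5.08 per row [ 8.2  0.2 32.2] [-0.03  1.08 -0.07]
```

move_arm:
  deltas:
    - {"dp": [4,-20,35],"rotation": [0,1.2,0]}
    - {"dp": [8,-25,38],"rotation": [0,1.2,0]}
    - {"dp": [8,-20,38],"rotation": [0,1.2,0]}
    - {"dp": [10,-20,38],"rotation": [0,1.2,0]}
    - {"dp": [16,-10,38],"rotation": [0,1,0]}

```text
t: 3.58
eef_pos: [0.5346, -0.1175, 0.2004]
ee_rot: [-1.57, 0.005, 0.205]
force: [2.2, 0.0, -0.2]
width: 0.0617
```

Run:
```python
from h import *
goto([0.60,0.0,0.2],np.radians(12))
```

```text
now [ 0.5346 -0.1175  0.2004] [-89.94   0.28  11.76] t 3.58 F [ 2.2  0.  -0.2] w 0.0617
tool d mm [8.790e+01 1.000e-01 1.017e+02] rotvec deg [-0.06 -0.24 -0.28] rows 2.68 per row [29.3  0.  33.9] [-0.02 -0.08 -0.09]
```

move_arm:
  deltas:
    - {"dp": [22,0,34],"rotation": [0,0,0]}
    - {"dp": [28,0,34],"rotation": [0,0,0]}
    - {"dp": [28,0,30],"rotation": [0,0,0]}
    - {"dp": [8,0,2],"rotation": [0,0,0]}
    - {"dp": [0,0,0],"rotation": [0,0,0]}

```text
t: 4.0
eef_pos: [0.5993, 0.0058, 0.2104]
ee_rot: [-1.569, -0.009, 0.21]
force: [0.8, 0.3, -0.5]
width: 0.062
```

Run:
```python
from h import *
goto([0.60,0.0,0.2],np.radians(12))
f=grab('wrist','w3')
goto([0.60,0.0,0.2],np.radians(12))
```

```text
now [0.5993 0.0058 0.2104] [-89.91  -0.5   12.01] t 4.0 F [ 0.8  0.3 -0.5] w 0.062
tool d mm [-0.6 10.4 -5.8] rotvec deg [-0.09  0.01  0.5 ] rows 0.27 per row [-0.6 10.4 -5.8] [-0.09  0.01  0.5 ]
now [0.5988 0.0053 0.2103] [-89.9   -0.5   11.97] t 4.05 F [ 0.6  0.  -0.2] w 0.0619
tool d mm [ 0.  10.3 -5.4] rotvec deg [-0.1  -0.03  0.5 ] rows 0.27 per row [ 0.  10.3 -5.4] [-0.1  -0.03  0.5 ]
```

View pics/w3.png

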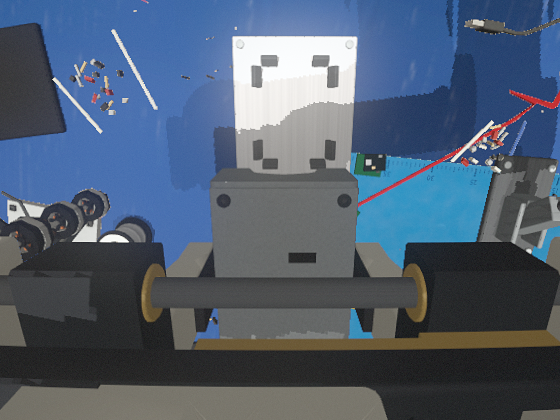

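Run:
```python
from h import *
f=load('w3'); im=f['pixels']
cv2.imwrite('pics/w3z.png',cv2.resize(im[25:225,205:365,::-1],(640,800)[0:2] if 0 else (480,600),interpolation=cv2.INTER_CUBIC))
x=im.astype(int); mn=x.min(2);mx=x.max(2)
# plate edges per row: sample bg transitions using saturation
sat=mx-mn
m=(sat<40)&(mn>110)
for v in range(34,172,12):
    r=np.where(m[v,215:375])[0]+215
    print(v,r.min() if len(r) else None,r.max() if len(r) else None)
for u in range(240,352,15):
    r=np.where(m[25:100,u])[0]+25; print('col',u,r.min())
```

```text
34 None None
46 232 356
58 232 356
70 215 355
82 233 354
94 234 354
106 234 353
118 235 352
130 235 352
142 236 351
154 236 350
166 237 349
col 240 36
col 255 36
col 270 36
col 285 36
col 300 36
col 315 36
col 330 36
col 345 36
```

View pics/w3z.png

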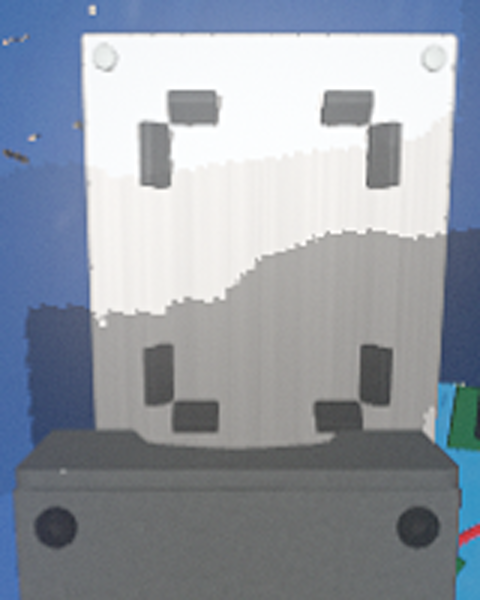

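Run:
```python
from h import *
f=load('w3')
L=plane(f,[(231.5,46),(232.5,82),(233.5,100),(234.5,124),(235.5,148),(236.5,166)],.008)[:,:2]*1000
Rr=plane(f,[(356.5,46),(354.5,82),(353.5,106),(352.5,124),(351.5,142),(350.5,154),(349.5,166)],.008)[:,:2]*1000
N=plane(f,[(240,35.5),(270,35.5),(300,35.5),(345,35.5)],.008)[:,:2]*1000
def line(P):
    c=P.mean(0);_,_,V=np.linalg.svd(P-c);d=V[0];return c,d
for n,P in (('L',L),('R',Rr),('N',N)):
    c,d=line(P);print(n,c.round(1),'ang',round(np.degrees(np.arctan2(d[1],d[0]))%180,2))
a=np.mean([np.degrees(np.arctan2(*line(P)[1][::-1]))%180 for P in (L,Rr)]);
for a in (a,12.0):
    e=np.array([np.cos(np.radians(a)),np.sin(np.radians(a))]);n=np.array([-e[1],e[0]])
    lat=(L@n).mean(),(Rr@n).mean();near=(N@e).mean()
    c=e*(near+75)+n*np.mean(lat);print('fixture',a.round(2) if hasattr(a,'round') else a,'width',round(abs(lat[0]-lat[1]),1),'centre',c.round(1))
# locators inner edges, at 0.008 base/upright top: inner faces lateral
s=lambda u,v:(205+u/3,25+v/3)
z=.017
print('near loc inner',plane(f,[s(193,124),s(347,124)],z)[:,:2].round(4)@e*1000,'far loc inner',plane(f,[s(195,402),s(340,402)],z)[:,:2]@e*1000,'c',c@e)
print('lat left',plane(f,[s(171,155),s(173,375)],z)[:,:2]@n*1000,'right',plane(f,[s(367,155),s(361,375)],z)[:,:2]@n*1000,'c',c@n)
p=np.array([0.599,0.0055,0.2104]);T=f['cam_to_world'];print(T[:3,3])
zt=.2104+.0246
H=plane(f,[(210.7,183),(358,183)],zt)[:,:2]*1000
H2=plane(f,[(210.7,181),(284,181),(358,181)],zt)[:,:2]*1000
print('housing near-edge',H2.round(1),'width',np.linalg.norm(H[0]-H[1]),'from tcp along e',(H2-[598.8,5.5])@e,'lat',(H2-[598.8,5.5])@n)
d=H2[2]-H2[0];print('housing yaw',np.degrees(np.arctan2(d[1],d[0]))-90)
```

```text
L [543.1 -57.8] ang 12.29
R [523.4  64.4] ang 11.74
N [459.6 -17.7] ang 102.09
fixture 12.01 width 123.6 centre [531.9   3. ]
fixture 12.0 width 123.6 centre [531.9   3. ]
near loc inner [475.55657506 475.51528044] far loc inner [566.81339217 566.81338042] c 520.9179378461205
lat left [-139.29030897 -139.82077553] right [-74.83216346 -74.44906485] c -107.65970750070029
[ 0.5251519  -0.00972361  0.36833771]
housing near-edge [[560.5 -32.2]
 [554.3  -3.1]
 [548.1  26.4]] width 60.02007108677808 from tcp along e [-45.3300648  -45.29656861 -45.30111628] lat [-28.95163729   0.8486816   30.9658918 ]
housing yaw 11.972318159083997
```

Run:
```python
from h import *
e=np.array([np.cos(np.radians(12)),np.sin(np.radians(12))]);n=np.array([-e[1],e[0]])
c=(522*e-108.2*n)/1000;print(c)
goto([*c,0.045],np.radians(12))
```

```text
[0.53308909 0.00269433]
now [0.5988 0.0053 0.2103] [-89.9   -0.5   11.97] t 4.05 F [ 0.6  0.  -0.2] w 0.0619
tool d mm [-66.2 164.7  10.8] rotvec deg [-0.1  -0.03  0.5 ] rows 4.34 per row [-13.2  32.9   2.2] [-0.02 -0.01  0.1 ]
```

move_arm:
  deltas:
    - {"dp": [-22,28,4],"rotation": [0,0,0.4]}
    - {"dp": [-22,36,4],"rotation": [0,0,0]}
    - {"dp": [-20,38,2],"rotation": [0,0,0]}
    - {"dp": [-4,30,0],"rotation": [0,0,0]}
    - {"dp": [0,15,0],"rotation": [0,0,0]}

```text
t: 4.47
eef_pos: [0.5288, -0.0034, 0.0645]
ee_rot: [-1.569, -0.012, 0.205]
force: [-0.6, -1.1, 0.7]
width: 0.0618
```

Run:
```python
from h import *
goto([0.5331,.0027,0.045],np.radians(12))
```

```text
now [ 0.5288 -0.0034  0.0645] [-89.91  -0.7   11.75] t 4.47 F [-0.6 -1.1  0.7] w 0.0618
tool d mm [ 5.2 19.5  5.1] rotvec deg [-0.09 -0.25  0.7 ] rows 0.51 per row [ 5.2 19.5  5.1] [-0.09 -0.25  0.7 ]
```

move_arm:
  deltas:
    - {"dp": [4.5,10,5],"rotation": [0,-0.2,0.7]}
    - {"dp": [0,9,0],"rotation": [0,0,0]}
    - {"dp": [0,0,0],"rotation": [0,0,0]}

```text
t: 4.72
eef_pos: [0.5259, -0.0026, 0.0415]
ee_rot: [-1.57, 0.008, 0.204]
force: [-0.6, -0.7, -1.1]
width: 0.0616
```

Run:
```python
from h import *
f=grab('wrist','w4')
cv2.imwrite('pics/w4z.png',cv2.resize(f['pixels'][60:280,190:380,::-1],(518,600),interpolation=cv2.INTER_CUBIC))
goto([0.5331,.0027,0.045],np.radians(12))
```

```text
now [ 0.5266 -0.0025  0.0425] [-89.95   0.41  11.68] t 4.77 F [ 0.5 -0.4 -0.4] w 0.0617
tool d mm [ 7.4 -2.6  3.8] rotvec deg [-0.05 -0.32 -0.41] rows 0.19 per row [ 7.4 -2.6  3.8] [-0.05 -0.32 -0.41]
```

View pics/w4z.png

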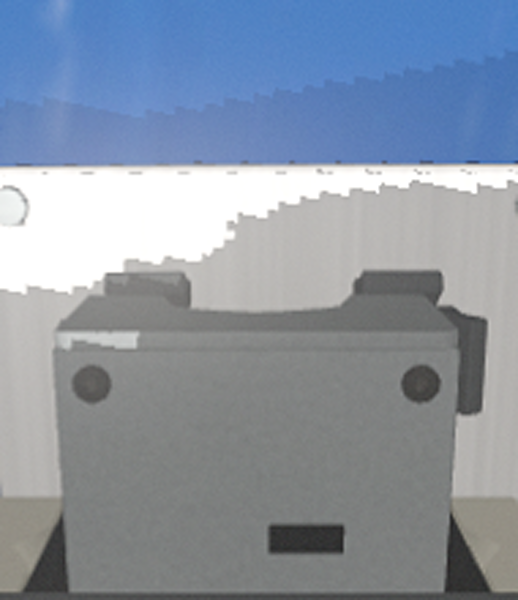

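move_arm:
  deltas:
    - {"dp": [6,-2,3.5],"rotation": [0,-0.3,-0.3]}
    - {"dp": [0,0,0],"rotation": [0,0,0]}
    - {"dp": [0,0,0],"rotation": [0,0,0]}

```text
t: 5.02
eef_pos: [0.5335, 0.0015, 0.047]
ee_rot: [-1.57, -0.002, 0.208]
force: [0.5, 0.7, -1.0]
width: 0.0619
```

Run:
```python
from h import *
goto([0.5331,.0027,0.045],np.radians(12))
```

```text
now [0.5335 0.0015 0.047 ] [-89.94  -0.14  11.93] t 5.02 F [ 0.5  0.7 -1. ] w 0.0619
tool d mm [-0.1  2.   1.2] rotvec deg [-0.06 -0.07  0.14] rows 0.05 per row [-0.1  2.   1.2] [-0.06 -0.07  0.14]
```

move_arm:
  deltas:
    - {"dp": [0,1,1],"rotation": [0,0,0]}
    - {"dp": [0,0,0],"rotation": [0,0,0]}

```text
t: 5.18
eef_pos: [0.5344, 0.0028, 0.0475]
ee_rot: [-1.569, -0.006, 0.208]
force: [-0.9, 0.3, 0.0]
width: 0.0614
```

Run:
```python
from h import *
f=grab('wrist','w5')
cv2.imwrite('pics/w5z.png',cv2.resize(f['pixels'][60:280,190:380,::-1],(518,600),interpolation=cv2.INTER_CUBIC))
goto([0.5331,.0027,0.0174],np.radians(12))
```

```text
now [0.5345 0.0028 0.0477] [-89.93  -0.33  11.94] t 5.23 F [-0.6 -0.1 -0.1] w 0.0616
tool d mm [-1.6 30.2  0.1] rotvec deg [-0.07 -0.06  0.33] rows 0.8 per row [-1.6 30.2  0.1] [-0.07 -0.06  0.33]
```

View pics/w5z.png

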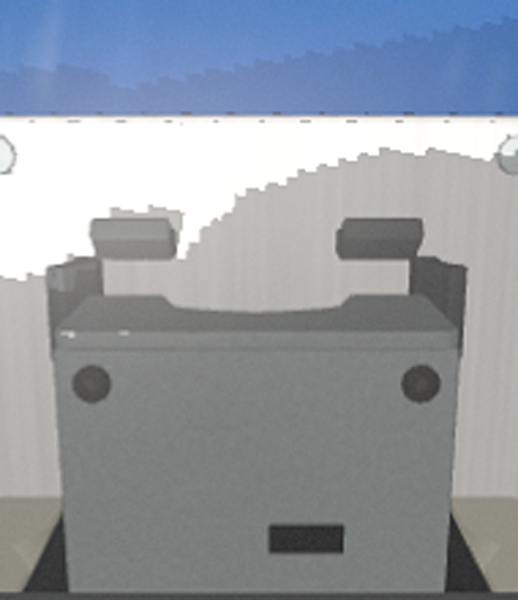

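Run:
```python
from h import *
f=load('w5')
e=np.array([np.cos(np.radians(12)),np.sin(np.radians(12))]);n=np.array([-e[1],e[0]])
s=lambda u,v:(190+u/(518/190),60+v/(600/220))
def q(name,pts,z): 
    P=plane(f,[s(*p) for p in pts],z)[:,:2]*1000; print(name,(P@e).round(1),(P@n).round(1))
q('plate near edge',[(30,116),(260,116),(480,116)],.008)
q('loc inner top',[(130,258),(380,258)],.025)
q('loc outer top',[(130,218),(380,218)],.008)
tz=.0477
q('housing near bottom',[(100,296),(400,296)],tz-.0094)
q('housing near top',[(55,332),(458,332)],tz+.0246)
print(np.array([534.5,2.8])@e,np.array([534.5,2.8])@n)
```

```text
plate near edge [446.2 446.4 446.3] [-154.4 -106.6  -60.8]
loc inner top [473.5 473.5] [-132.4  -83. ]
loc outer top [467.3 467.4] [-134.4  -81. ]
housing near bottom [478.6 478.7] [-136.4  -80.9]
housing near top [477.8 477.9] [-137.7  -77.5]
523.4020453265089 -108.38998546003772
```

move_arm:
  deltas:
    - {"dp": [-1,8,0],"rotation": [0,0,0.3]}
    - {"dp": [0,8,0],"rotation": [0,0,0]}

```text
t: 5.4
eef_pos: [0.5349, 0.0032, 0.0327]
ee_rot: [-1.569, -0.004, 0.209]
force: [0.6, -0.1, -0.8]
width: 0.0619
```

Run:
```python
from h import *
goto([*(np.array([[.97815,-.20791],[.20791,.97815]])@[.5224,-.1084]),0.0174],np.radians(12))
```

```text
now [0.5349 0.0032 0.0327] [-89.9   -0.25  11.97] t 5.4 F [ 0.6 -0.1 -0.8] w 0.0619
tool d mm [-1.5 15.3 -0.4] rotvec deg [-0.1  -0.03  0.25] rows 0.4 per row [-1.5 15.3 -0.4] [-0.1  -0.03  0.25]
```

move_arm:
  deltas:
    - {"dp": [-2,2,0],"rotation": [0,0,0.2]}
    - {"dp": [0,6,0],"rotation": [0,0,0]}

```text
t: 5.57
eef_pos: [0.5322, 0.0027, 0.023]
ee_rot: [-1.569, 0.001, 0.209]
force: [0.1, 0.1, -0.7]
width: 0.0623
```

Run:
```python
from h import *
goto([*(np.array([[.97815,-.20791],[.20791,.97815]])@[.5224,-.1084]),0.0174],np.radians(12))
```

```text
now [0.5322 0.0027 0.023 ] [-8.991e+01  5.000e-02  1.198e+01] t 5.57 F [ 0.1  0.1 -0.7] w 0.0623
tool d mm [ 1.2  5.6 -0.4] rotvec deg [-0.09 -0.02 -0.05] rows 0.15 per row [ 1.2  5.6 -0.4] [-0.09 -0.02 -0.05]
```

move_arm:
  deltas:
    - {"dp": [0.8,3,0],"rotation": [0,0,0]}
    - {"dp": [0,3,0],"rotation": [0,0,0]}
    - {"dp": [0,1,0],"rotation": [0,0,0]}

```text
t: 5.82
eef_pos: [0.5326, 0.0028, 0.0154]
ee_rot: [-1.57, 0.003, 0.21]
force: [-9.9, 1.6, 30.2]
width: 0.062
```

Run:
```python
from h import *
f=grab('wrist','w6')
cv2.imwrite('pics/w6z.png',cv2.resize(f['pixels'][60:280,190:380,::-1],(518,600),interpolation=cv2.INTER_CUBIC))
goto([*(np.array([[.97815,-.20791],[.20791,.97815]])@[.5224,-.1084]),0.0174],np.radians(12))
```

```text
now [0.5326 0.0028 0.0154] [-89.95   0.16  12.04] t 5.87 F [-5.5 -0.1 13.2] w 0.0617
tool d mm [ 0.9 -2.  -0.4] rotvec deg [-0.05  0.04 -0.16] rows 0.05 per row [ 0.9 -2.  -0.4] [-0.05  0.04 -0.16]
```

View pics/w6z.png

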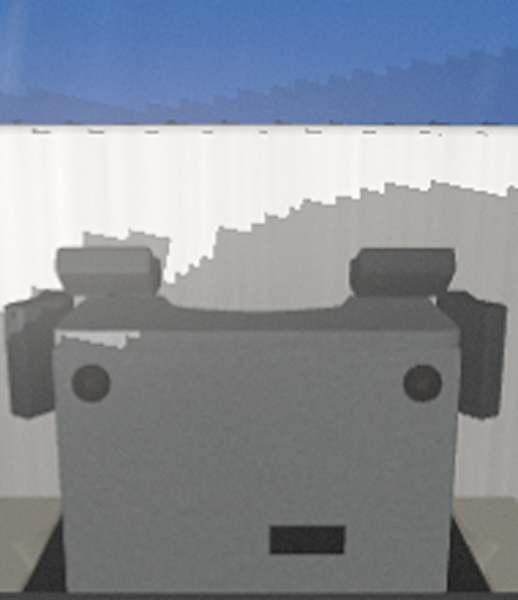

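move_arm:
  deltas:
    - {"dp": [0,-0.5,0],"rotation": [0,0,0]}

```text
t: 5.95
eef_pos: [0.5326, 0.0029, 0.0161]
ee_rot: [-1.57, 0.003, 0.21]
force: [-0.1, -0.7, 0.0]
width: 0.0616
```

move_arm:
  deltas:
    - {"dp": [0,0,0],"rotation": [0,0,0]}
    - {"dp": [0,0,0],"rotation": [0,0,0]}
    - {"dp": [0,0,0],"rotation": [0,0,0]}
    - {"dp": [0,0,0],"rotation": [0,0,0]}
  jaw: 0

```text
t: 6.28
eef_pos: [0.5329, 0.0029, 0.0155]
ee_rot: [-1.57, 0.003, 0.21]
force: [-0.4, -0.7, 0.0]
width: 0.0831
```

move_arm:
  deltas:
    - {"dp": [0,-5,0],"rotation": [0,0,0]}
    - {"dp": [0,-20,0],"rotation": [0,0,0]}
    - {"dp": [0,-35,0],"rotation": [0,0,0]}
    - {"dp": [0,-40,0],"rotation": [0,0,0]}
    - {"dp": [20,-40,0],"rotation": [0,0,0]}

```text
t: 6.7
eef_pos: [0.5436, 0.0044, 0.1495]
ee_rot: [-1.571, 0.024, 0.208]
force: [0.2, -0.2, -0.5]
width: 0.0875
```

move_arm:
  deltas:
    - {"dp": [30,-40,0],"rotation": [0,0,0]}
    - {"dp": [10,0,0],"rotation": [0,0,0]}
    - {"dp": [0,0,0],"rotation": [0,0,0]}

```text
t: 6.95
eef_pos: [0.5863, 0.013, 0.1953]
ee_rot: [-1.572, 0.009, 0.21]
force: [-0.7, 0.2, -1.0]
width: 0.0879
```

Run:
```python
from h import *
f=grab('wrist','w7')
goto([0.60,0.1,0.24],np.radians(12))
```

```text
now [0.5863 0.0128 0.1958] [-90.08   0.44  12.03] t 7.0 F [0.8 0.5 1. ] w 0.0876
tool d mm [ 31.2 -44.5  82.4] rotvec deg [ 0.08  0.03 -0.44] rows 2.17 per row [ 10.4 -14.8  27.5] [ 0.03  0.01 -0.15]
```

View pics/w7.png

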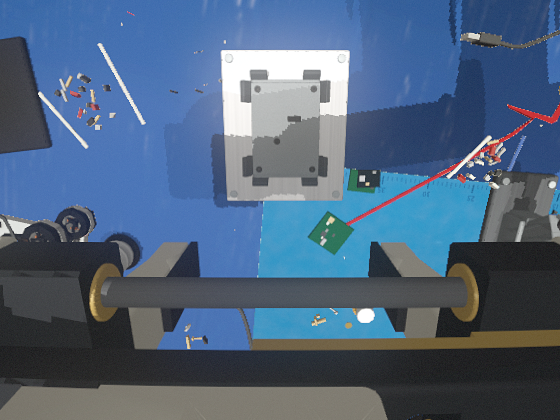

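Run:
```python
from h import *
f=load('w7'); im=f['pixels'].astype(int)
x=im;mn=x.min(2);mx=x.max(2)
c=cv2.resize(im[40:210,210:360].astype(np.uint8)[:,:,::-1],(530,600),interpolation=cv2.INTER_CUBIC);cv2.imwrite('pics/w7z.png',c)
t=load('top0');W=worldmap(t)
m=(W[...,2]>0.06)&(W[...,0]>0.45)&(W[...,0]<0.95)&(W[...,1]>0.05)&(W[...,1]<0.7)&(t['z_map']>0)
P=W[m];
for y in np.arange(.05,.7,.05):
    q=P[(P[:,1]>=y)&(P[:,1]<y+.05)]
    if len(q): print(round(y,2),len(q),q.min(0).round(3),q.max(0).round(3))
goto([0.61,0.25,0.24],np.radians(10))
```

```text
0.05 138 [0.92  0.051 0.191] [0.95  0.1   0.241]
0.1 152 [0.92  0.1   0.186] [0.934 0.15  0.234]
0.15 821 [0.643 0.15  0.104] [0.949 0.2   0.886]
0.2 715 [0.643 0.2   0.104] [0.95  0.25  0.885]
0.25 853 [0.514 0.25  0.061] [0.934 0.3   0.232]
0.3 1038 [0.669 0.3   0.101] [0.95  0.35  0.238]
0.35 366 [0.719 0.35  0.121] [0.936 0.4   0.234]
0.4 289 [0.735 0.4   0.137] [0.934 0.45  0.233]
0.45 340 [0.731 0.45  0.143] [0.95  0.5   0.244]
0.5 265 [0.716 0.5   0.148] [0.936 0.55  0.234]
0.55 415 [0.712 0.55  0.06 ] [0.95  0.6   0.235]
0.6 1029 [0.707 0.6   0.061] [0.95 0.65 0.24]
0.65 391 [0.703 0.65  0.06 ] [0.95  0.7   0.211]
now [0.5863 0.0128 0.1958] [-90.08   0.44  12.03] t 7.0 F [0.8 0.5 1. ] w 0.0876
tool d mm [ 72.3 -45.  227. ] rotvec deg [ 0.08  2.03 -0.44] rows 5.97 per row [12.  -7.5 37.8] [ 0.01  0.34 -0.07]
```

View pics/w7z.png

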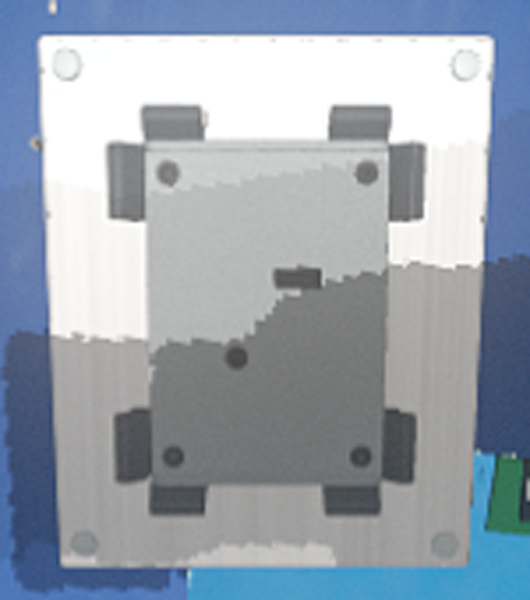

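move_arm:
  deltas:
    - {"dp": [8,-12,34],"rotation": [0,0.5,-0.4]}
    - {"dp": [12,-12,39],"rotation": [0,0.5,0]}
    - {"dp": [13,-10,39],"rotation": [0,0.5,0]}
    - {"dp": [13,-8,39],"rotation": [0,0.5,0]}
    - {"dp": [13,0,39],"rotation": [0,0,0]}

```text
t: 7.42
eef_pos: [0.6038, 0.2078, 0.2359]
ee_rot: [-1.574, 0.008, 0.161]
force: [1.2, -0.3, -0.3]
width: 0.0875
```

move_arm:
  deltas:
    - {"dp": [12,0,34],"rotation": [0,0,0]}
    - {"dp": [0,0,0],"rotation": [0,0,0]}
    - {"dp": [0,0,0],"rotation": [0,0,0]}

```text
t: 7.67
eef_pos: [0.6078, 0.2516, 0.2322]
ee_rot: [-1.575, 0.012, 0.167]
force: [0.5, 0.6, 0.4]
width: 0.0879
```

Run:
```python
from h import *
f=grab('wrist','w8')
goto([0.61,0.25,0.24],np.radians(10))
```

```text
now [0.6077 0.2513 0.2318] [-90.24   0.74   9.56] t 7.72 F [ 0.3 -0.1 -0.3] w 0.0881
tool d mm [ 1.9 -8.2 -1.7] rotvec deg [ 0.23 -0.44 -0.74] rows 0.22 per row [ 1.9 -8.2 -1.7] [ 0.23 -0.44 -0.74]
```

View pics/w8.png

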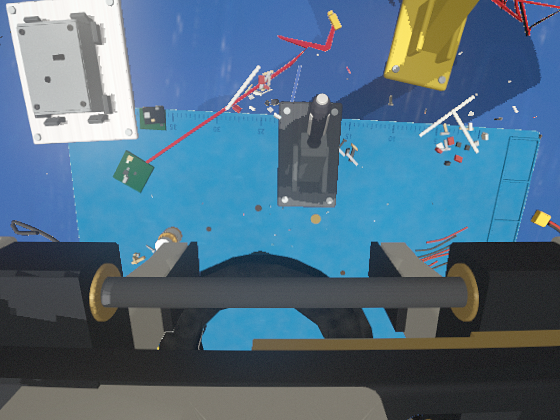

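Run:
```python
from h import *
f=load('w8'); im=f['pixels']
cv2.imwrite('pics/w8z.png',cv2.resize(im[80:220,260:360,::-1],(430,600),interpolation=cv2.INTER_CUBIC))
W=worldmap(f)
for v in range(92,160,4): print(v,' '.join('%4d'%(W[v,u,2]*1000) for u in range(296,336,3)))
g=load('scene0'); c=g['pixels'][235:300,190:260,::-1]; cv2.imwrite('pics/sc0d.png',cv2.resize(c,(640,594),interpolation=cv2.INTER_CUBIC))
```

```text
92    2    0    1    0    0    0    0    0    0    0    0  391    0    0
96    0    0    0    0    0    0    0  125  126  126  126    0    0    0
100    0    0    0    0    1    1  124  127  128  129  128  123    0    0
104   11   11   10   10   10  118  125  127  126  127  126  123   10   10
108   11    9   11    9    9  119  122  125  128  125  125  120   10    9
112   10   10   11   10   10  116  121  124  124  123  122  114   12   14
116   11   10   10    9  105  115  117  119  119  121  117  113   11    9
120   10    9   11    9  105  111  113  115  114  116  111   10   10   10
124    9    9    9   11  103  105  109  109  109  109  107   11   10   10
128   11   11   10   11   98  103  104  105  105  105   97   11   10   10
132   11   10   11   11   95   98  101   99  100   96    9   10    9   11
136    9   10   65   67   81   93   95   94   92   66   63    8    9   10
140   11   15   69   68   75   83   85   85   74   68   68   10   10   10
144   17   50   70   70   74   77   78   78   69   70   71   10   10    9
148   39   53   73   72   73   73   74   72   73   71   72   12   10   11
152   38   57   75   75   75   74   74   76   74   75   74   11    9   10
156   38   58   76   75   76  391   76   76   75   77   76   12   10   10
```

View pics/w8z.png

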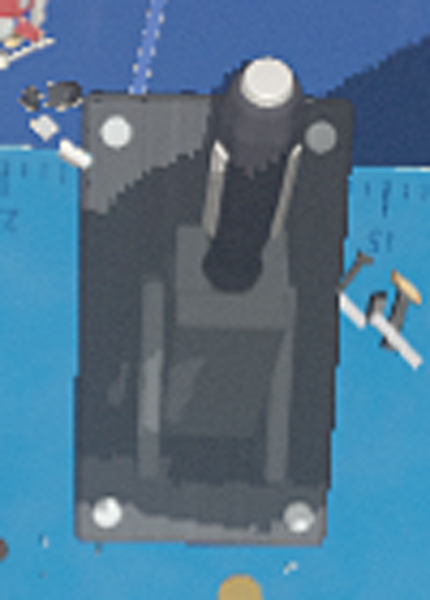

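View pics/sc0d.png

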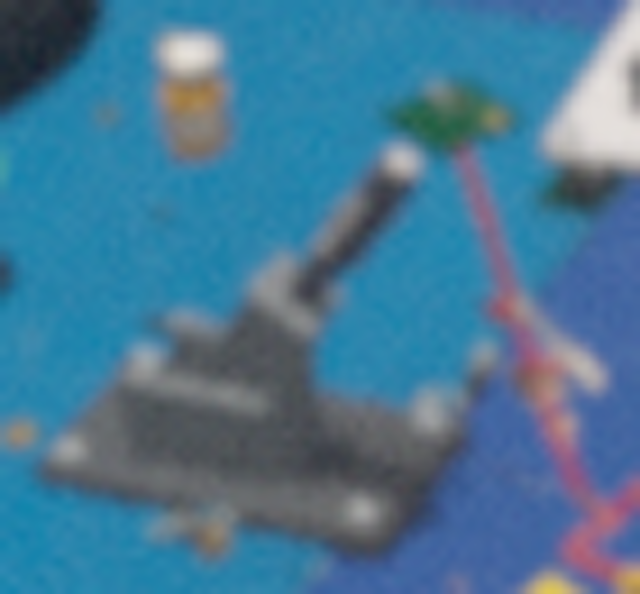

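Run:
```python
from h import *
f=load('w8'); im=f['pixels'].astype(int)
s=lambda u,v:(260+u/4.3,80+v/4.286)
B=plane(f,[s(85,95),s(355,98),s(325,545),s(75,540)],.009)[:,:2]*1000
print('base',B.round(1),B.mean(0).round(1)); 
for i in range(4):
    d=B[(i+1)%4]-B[i];print(round(np.linalg.norm(d),1),round(np.degrees(np.arctan2(d[1],d[0])),1))
S=plane(f,[s(116,132),s(321,137),s(298,517),s(107,513)],.010)[:,:2]*1000
print('screws',S.round(1),S.mean(0).round(1)); 
for i in range(4):
    d=S[(i+1)%4]-S[i];print(round(np.linalg.norm(d),1),round(np.degrees(np.arctan2(d[1],d[0])),1))
E_=plane(f,[s(267,82)],.125)[0];F=plane(f,[s(232,268)],.071)[0]
print('end',E_.round(4),'foot',F.round(4));d=E_-F;print(np.linalg.norm(d),d/np.linalg.norm(d),'yaw lean',np.degrees(np.arctan2(d[1],d[0])),'tilt',np.degrees(np.arccos(d[2]/np.linalg.norm(d))))
W=worldmap(f);u,v=np.meshgrid(range(300,335),range(92,150))
P=W[v.ravel(),u.ravel()];P=P[(P[:,2]>.085)&(P[:,2]<.14)]
# remove cap
P=P[P[:,2]<.122];c=P.mean(0);_,_,V=np.linalg.svd(P-c);d=V[0]*np.sign(V[0][2]);print('cloud',len(P),c.round(4),d.round(3),'yaw',np.degrees(np.arctan2(d[1],d[0])),'tilt',np.degrees(np.arccos(d[2])))
print(im[99,322],im[120,318])
```

```text
base [[526.8 233.4]
 [515.9 301.3]
 [633.6 318.1]
 [643.7 249.9]] [580.  275.7]
68.8 99.1
118.8 8.1
68.9 -81.6
118.1 -171.9
screws [[534.5 242.7]
 [526.9 294.6]
 [626.8 308.9]
 [634.4 257.3]] [580.6 275.9]
52.4 98.3
100.9 8.2
52.2 -81.6
100.9 -171.7
end [0.5221 0.267  0.125 ] foot [0.5591 0.2724 0.071 ]
0.06571319681127774 [-0.56393588 -0.08184589  0.82175275] yaw lean -171.74213147846473 tilt 34.73936269537497
cloud 541 [0.5413 0.2683 0.1073] [-0.585 -0.102  0.804] yaw -170.12912992871006 tilt 36.46000430225414
[226 222 217] [85 85 92]
```

```bash
cat >> h.py <<'E'
def planrows(p,Rm,n):
    s=arm.get_state(); Rc=R.from_euler('xyz',s['ee_rot']).as_matrix();pc=s['eef_pos']
    rv=R.from_matrix(Rc.T@Rm).as_rotvec()
    for i in range(n):
        Ri=Rc@R.from_rotvec(rv*i/n).as_matrix()
        print(i,np.round(Ri.T@(np.array(p)-pc)/n*1000,1),np.round(np.degrees(rv/n),2))
def Rtool(ydir,zdir):
    y=np.array(ydir)/np.linalg.norm(ydir); z=np.array(zdir)-np.dot(zdir,y)*y; z/=np.linalg.norm(z)
    return np.c_[np.cross(y,z),y,z]
yaw=np.radians(8.2);ti=np.radians(34)
a=np.array([-np.sin(ti)*np.cos(yaw),-np.sin(ti)*np.sin(yaw),np.cos(ti)])
RG=Rtool(-a,[-np.sin(yaw),np.cos(yaw),0])
HP=np.array([0.5605,0.2730,0.070])+0.035*a
E
python3 - <<'E'
from h import *
p=HP-.019*a;print(HP,p)
goto(p+.1*a,Rm=RG); planrows(p+.1*a,RG,6)
E
```

```text
[0.54112835 0.2702085  0.09901632] [0.55164439 0.27172389 0.0832646 ]
now [0.6077 0.2513 0.2318] [-90.24   0.74   9.56] t 7.72 F [ 0.3 -0.1 -0.3] w 0.0881
tool d mm [-107.    66.9   31.1] rotvec deg [ -0.16   1.39 -34.73] rows 5.34 per row [-17.8  11.2   5.2] [-0.03  0.23 -5.79]
0 [-17.8  11.2   5.2] [-0.03  0.23 -5.79]
1 [-18.9   9.3   5.1] [-0.03  0.23 -5.79]
2 [-19.7   7.3   5. ] [-0.03  0.23 -5.79]
3 [-20.4   5.3   5. ] [-0.03  0.23 -5.79]
4 [-20.9   3.2   4.9] [-0.03  0.23 -5.79]
5 [-21.1   1.1   4.8] [-0.03  0.23 -5.79]
```

move_arm:
  deltas:
    - {"dp": [-18,6,5],"rotation": [0,0.2,-5.8]}
    - {"dp": [-19,6,5],"rotation": [0,0.2,-5.8]}
    - {"dp": [-20,6,5],"rotation": [0,0.2,-5.8]}
    - {"dp": [-20,5,5],"rotation": [0,0.2,-5.8]}
    - {"dp": [-21,3,5],"rotation": [0,0.2,-5.8]}
  jaw: 60

```text
t: 8.13
eef_pos: [0.5422, 0.2521, 0.1945]
ee_rot: [-1.59, -0.425, 0.142]
force: [3.3, -2.4, 2.4]
width: 0.0672
```

Run:
```python
from h import *
p=HP-.019*a
goto(p+.1*a,Rm=RG); planrows(p+.1*a,RG,2)
```

```text
now [0.5422 0.2521 0.1945] [-91.09 -24.36   8.15] t 8.13 F [ 3.3 -2.4  2.4] w 0.0672
tool d mm [-51.5   7.4  18.2] rotvec deg [ 1.11  0.05 -9.64] rows 1.48 per row [-25.8   3.7   9.1] [ 0.55  0.02 -4.82]
0 [-25.8   3.7   9.1] [ 0.55  0.02 -4.82]
1 [-26.    1.6   9. ] [ 0.55  0.02 -4.82]
```

move_arm:
  deltas:
    - {"dp": [-24,2,9],"rotation": [0.5,0,-4.8]}
    - {"dp": [-24,2,9],"rotation": [0.4,0,-4.0]}
    - {"dp": [0,0,0],"rotation": [0,0,0]}
    - {"dp": [0,0,0],"rotation": [0,0,0]}

```text
t: 8.47
eef_pos: [0.4994, 0.2244, 0.2066]
ee_rot: [-1.536, -0.536, 0.202]
force: [-0.6, -0.1, -0.6]
width: 0.0668
```

Run:
```python
from h import *
p=HP-.019*a
f=grab('wrist','w9')
goto(p+.1*a,Rm=RG)
print(proj(f,[HP-.035*a,HP,HP+.028*a,p]).round(1))
```

```text
now [0.4995 0.2245 0.2067] [-88.   -30.73  11.57] t 8.52 F [-0.8 -0.   0.2] w 0.0673
tool d mm [-16.7  38.6  37.8] rotvec deg [-3.8   2.79 -3.32] rows 1.02 per row [-8.3 19.3 18.9] [-1.9   1.39 -1.66]
[[314.8 177.9]
 [321.3 184. ]
 [327.8 190. ]
 [317.6 180.5]]
```

View pics/w9.png

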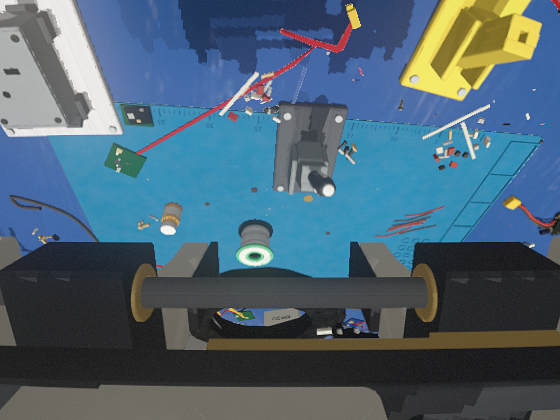

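Run:
```python
from h import *
s=arm.get_state();print(s['q'].round(3),s['qd'].round(2))
```

```text
[ 0.828 -0.12  -1.013  0.936 -0.343 -3.029] [ 0.01  0.06 -0.01 -0.03 -0.02 -0.  ]
```

```bash
cat > kin.py <<'E'
import numpy as np
from scipy.spatial.transform import Rotation as R
from scipy.optimize import least_squares
def Ry(x): return R.from_euler('y',x).as_matrix()
def Rz(x): return R.from_euler('z',x).as_matrix()
def Rx(x): return R.from_euler('x',x).as_matrix()
def fk(q,k,C=np.eye(3)):
    a1,d1,L2,f_x,f_z,L6=k
    A=Rz(q[0]); p=A@[a1,0,d1]
    A=A@Ry(q[1]); p=p+A@[0,0,L2]
    A=A@Ry(-q[2]); p=p+A@[f_x,0,f_z]
    A=A@Rx(q[3])@Ry(-q[4])
    A=A@Rx(q[5]); p=p+A@[L6,0,0]
    return p,A@C
def Rr(e): return R.from_euler('xyz',e).as_matrix()
E
python3 - <<'E'
from kin import *
D=[([-8.59896557e-01,3.59229159e-01,1.13066647e-02,-2.87741255e-04,-1.22413456,-2.88088597e-01],[.27679736,-.61523075,.22584382],[-1.56951069,9.88e-05,.422713302]),
([0.828,-0.12,-1.013,0.936,-0.343,-3.029],[.4995,.2245,.2067],np.radians([-88,-30.73,11.57]))]
A=[fk(q,[0]*6)[1] for q,_,_ in D]
for (q,p,r),B in zip(D,A): print(np.round(B.T@Rr(r),3))
E
```

```text
[[-0.001  1.    -0.   ]
 [ 0.838  0.001  0.545]
 [ 0.545  0.    -0.838]]
[[-0.272  0.853  0.445]
 [-0.492  0.274 -0.826]
 [-0.827 -0.444  0.345]]
```

Run:
```python
from kin import *
import itertools
D=[([-8.59896557e-01,3.59229159e-01,1.13066647e-02,-2.87741255e-04,-1.22413456,-2.88088597e-01],[.27679736,-.61523075,.22584382],[-1.56951069,9.88e-05,.422713302]),
([0.828,-0.12,-1.013,0.936,-0.343,-3.029],[.4995,.2245,.2067],np.radians([-88,-30.73,11.57]))]
for s1,s4,s6 in itertools.product([1,-1],repeat=3):
    C=[]
    for q,p,r in D:
        q=np.array(q)*[s1,1,1,s4,1,s6]; C.append(fk(q,[0]*6)[1].T@Rr(r))
    e=np.degrees(R.from_matrix(C[0].T@C[1]).magnitude()); print(s1,s4,s6,round(e,2))
```

```text
1 1 1 151.04
1 1 -1 107.28
1 -1 1 45.96
1 -1 -1 0.07
-1 1 1 32.37
-1 1 -1 75.74
-1 -1 1 133.3
-1 -1 -1 175.61
```

Run:
```python
from h import *
RV=R.from_euler('xyz',[-np.pi/2,0,yaw]).as_matrix()
goto([.545,.262,.22],Rm=RV); planrows([.545,.262,.22],RV,6)
```

```text
now [0.4995 0.2245 0.2067] [-88.   -30.73  11.57] t 8.52 F [-0.8 -0.   0.2] w 0.0673
tool d mm [51.6 16.1 27.1] rotvec deg [-2.85  3.82 30.66] rows 4.72 per row [10.3  3.2  5.4] [-0.57  0.76  6.13]
0 [8.6 2.7 4.5] [-0.48  0.64  5.11]
1 [8.7 1.9 4.6] [-0.48  0.64  5.11]
2 [8.8 1.1 4.7] [-0.48  0.64  5.11]
3 [8.8 0.2 4.8] [-0.48  0.64  5.11]
4 [ 8.8 -0.6  4.9] [-0.48  0.64  5.11]
5 [ 8.6 -1.4  5. ] [-0.48  0.64  5.11]
```

move_arm:
  deltas:
    - {"dp": [9,0,4],"rotation": [-0.5,0.6,5]}
    - {"dp": [9,0,4],"rotation": [-0.5,0.6,5]}
    - {"dp": [9,0,4],"rotation": [-0.5,0.6,5]}

```text
t: 8.77
eef_pos: [0.5187, 0.2206, 0.2132]
ee_rot: [-1.569, -0.354, 0.177]
force: [3.8, -2.9, 1.8]
width: 0.0669
```

Run:
```python
from h import *
s=arm.get_state();print(s['q'].round(4).tolist(),s['eef_pos'].round(4).tolist(),s['ee_rot'].round(4).tolist())
RV=R.from_euler('xyz',[-np.pi/2,0,yaw]).as_matrix()
planrows([.545,.262,.22],RV,3)
```

```text
[0.8888, -0.0144, -0.684, 0.3755, -0.6616, -2.5525] [0.5187, 0.2206, 0.2132] [-1.5691, -0.3543, 0.1768]
0 [11.2  1.7 12. ] [-0.15  0.64  6.77]
1 [11.1  0.4 12.2] [-0.15  0.64  6.77]
2 [11.  -1.  12.3] [-0.15  0.64  6.77]
```

```bash
cat >> kin.py <<'E'
S=np.array([1,1,1,-1,1,-1])
def fk2(q,k,C):
    q=np.array(q)*S
    a1,d1,L2,fx,fz,L6,lat,wl=k
    A=Rz(q[0]); p=A@[a1,lat,d1]
    A=A@Ry(q[1]); p=p+A@[0,0,L2]
    A=A@Ry(-q[2]); p=p+A@[fx,0,fz]
    A=A@Rx(q[3]); A=A@Ry(-q[4]); p=p+A@[0,wl,0]
    A=A@Rx(q[5]); p=p+A@[L6,0,0]
    return p,A@C
D=[([-8.59896557e-01,3.59229159e-01,1.13066647e-02,-2.87741255e-04,-1.22413456,-2.88088597e-01],[.27679736,-.61523075,.22584382],[-1.56951069,9.88e-05,.422713302]),
([0.828,-0.12,-1.013,0.936,-0.343,-3.029],[.4995,.2245,.2067],np.radians([-88,-30.73,11.57])),
([0.8888, -0.0144, -0.684, 0.3755, -0.6616, -2.5525], [0.5187, 0.2206, 0.2132], [-1.5691, -0.3543, 0.1768])]
E
python3 - <<'E'
from kin import *
C=fk2(D[0][0],[0]*8,np.eye(3))[1].T@Rr(D[0][2])
for q,p,r in D: print(np.degrees(R.from_matrix(fk2(q,[0]*8,C)[1].T@Rr(r)).magnitude()).round(3))
def res(k): return np.concatenate([fk2(q,k,C)[0]-p for q,p,_ in D])
o=least_squares(res,[0.1,.3,.35,.3,.05,.2,-.1,0]);print(o.x.round(4),np.abs(o.fun).max())
E
```

```text
0.0
0.072
0.008
[-3.000e-04  1.960e-01  6.024e-01  4.631e-01  1.300e-03  3.773e-01
 -5.000e-04 -1.913e-01] 0.00013829465210823955
```

```bash
cat >> kin.py <<'E'
C0=fk2(D[0][0],[0]*8,np.eye(3))[1].T@Rr(D[0][2])
K=np.array([-3e-4,.196,.6024,.4631,.0013,.3773,-5e-4,-.1913])
LO=np.array([-3.07,-1.43,-1.02,-3.03,-3.05,-3.03]);HI=np.array([3.07,2.12,1.25,1.67,0,3.03])
def ik(p,Rm,seeds=30,q0=None):
    rng=np.random.default_rng(0);sol=[]
    def res(q):
        pp,A=fk2(q,K,C0); return np.r_[(pp-p)*5,R.from_matrix(A.T@Rm).as_rotvec()]
    st=[q0] if q0 is not None else [rng.uniform(LO,HI) for _ in range(seeds)]
    for s in st:
        o=least_squares(res,np.clip(s,LO+1e-3,HI-1e-3),bounds=(LO,HI))
        if np.abs(o.fun).max()<2e-3 and not any(np.allclose(o.x,t,atol=.02) for t in sol): sol.append(o.x)
    return sol
E
python3 - <<'E'
from kin import *
from h import a,HP,yaw,Rtool
u=np.array([np.cos(yaw),np.sin(yaw),0]);zz=np.array([-np.sin(yaw),np.cos(yaw),0])
for flip in (1,-1):
  for t in (30,20,10,0,-10):
    tr=np.radians(t); y=np.sin(tr)*u-np.cos(tr)*np.array([0,0,1])
    Rm=Rtool(y,flip*zz)
    for nm,d in (('grasp',0),('drawn',.08)):
      p=HP+y*.019+a*d
      print(flip,t,nm,[s.round(2).tolist() for s in ik(p,Rm,20)])
# final: driver a -> up; tool y rotated so
print('final')
for flip in (1,-1):
  for t in (30,20,10,0,-10):
   for yw in (-20,0,20):
    w=np.radians(yw);u=np.array([np.cos(w),np.sin(w),0]);zz=np.array([-np.sin(w),np.cos(w),0])
    tr=np.radians(t-34); y=np.sin(tr)*u-np.cos(tr)*np.array([0,0,1])
    p=np.array([.532,.003,.075+.1])+y*.019
    print(flip,t,yw,[s.round(2).tolist() for s in ik(p,Rtool(y,flip*zz),20)])
E
```

```text
1 30 grasp []
1 30 drawn []
1 20 grasp [[0.8, 0.23, -0.88, 0.85, -0.28, -3.03]]
1 20 drawn [[0.96, 0.08, -0.8, 0.54, -0.5, -2.83]]
1 10 grasp [[0.85, 0.3, -0.55, 0.2, -0.6, -2.44]]
1 10 drawn [[0.91, 0.15, -0.55, 0.18, -0.75, -2.46]]
1 0 grasp [[0.79, 0.37, -0.33, -0.0, -0.87, -2.21]]
1 0 drawn [[0.84, 0.24, -0.35, -0.0, -0.98, -2.26]]
1 -10 grasp [[0.72, 0.46, -0.15, -0.11, -1.1, -2.1]]
1 -10 drawn [[0.77, 0.34, -0.18, -0.11, -1.2, -2.15]]
-1 30 grasp []
-1 30 drawn []
-1 20 grasp [[0.8, 0.23, -0.88, 0.85, -0.28, 0.11]]
-1 20 drawn [[0.96, 0.08, -0.8, 0.54, -0.5, 0.31]]
-1 10 grasp [[0.85, 0.3, -0.55, 0.2, -0.6, 0.71]]
-1 10 drawn [[0.91, 0.15, -0.55, 0.18, -0.75, 0.68]]
-1 0 grasp [[0.79, 0.37, -0.33, 0.0, -0.87, 0.93]]
-1 0 drawn [[0.84, 0.24, -0.35, 0.0, -0.98, 0.88]]
-1 -10 grasp [[0.72, 0.46, -0.15, -0.11, -1.1, 1.04]]
-1 -10 drawn [[0.77, 0.34, -0.18, -0.11, -1.2, 1.0]]
final
1 30 -20 [[0.34, 0.22, -0.33, -0.05, -1.07, -2.24]]
1 30 0 [[0.36, 0.22, -0.34, -0.03, -1.07, -1.91]]
1 30 20 [[0.37, 0.22, -0.35, -0.0, -1.07, -1.59]]
1 20 -20 [[0.27, 0.32, -0.18, -0.15, -1.28, -2.13]]

[... 610 characters left out ...]
 0 [[0.36, 0.22, -0.34, -0.03, -1.07, 1.23]]
-1 30 20 [[0.37, 0.22, -0.35, -0.0, -1.07, 1.55]]
-1 20 -20 [[0.27, 0.32, -0.18, -0.15, -1.28, 1.01]]
-1 20 0 [[0.32, 0.33, -0.19, -0.08, -1.28, 1.28]]
-1 20 20 [[0.37, 0.32, -0.24, -0.01, -1.26, 1.55]]
-1 10 -20 [[0.21, 0.42, -0.04, -0.22, -1.47, 1.07]]
-1 10 0 [[0.29, 0.44, -0.06, -0.12, -1.48, 1.32]]
-1 10 20 [[0.37, 0.43, -0.12, -0.01, -1.44, 1.55]]
-1 0 -20 [[0.17, 0.53, 0.09, -0.28, -1.66, 1.11]]
-1 0 0 [[0.27, 0.54, 0.06, -0.15, -1.66, 1.34]]
-1 0 20 [[0.37, 0.53, -0.02, -0.01, -1.61, 1.56]]
-1 -10 -20 [[0.13, 0.63, 0.2, -0.34, -1.83, 1.12]]
-1 -10 0 [[0.25, 0.65, 0.16, -0.18, -1.84, 1.34]]
-1 -10 20 [[0.37, 0.63, 0.07, -0.01, -1.77, 1.56]]
```

```bash
cat >> h.py <<'E'
RV=R.from_euler('xyz',[-np.pi/2,0,yaw]).as_matrix()
E
python3 - <<'E'
from h import *
planrows([*HP[:2],.2],RV,4)
E
```

```text
0 [ 6.1  5.8 11.2] [-0.11  0.48  5.07]
1 [ 6.5  5.2 11.3] [-0.11  0.48  5.07]
2 [ 6.8  4.6 11.3] [-0.11  0.48  5.07]
3 [ 7.1  4.  11.4] [-0.11  0.48  5.07]
```

move_arm:
  deltas:
    - {"dp": [6,3,11],"rotation": [0,0.5,5]}
    - {"dp": [6,3,11],"rotation": [0,0.5,5]}
    - {"dp": [7,3,11],"rotation": [0,0.5,5]}
    - {"dp": [7,3,11],"rotation": [0,0.3,3]}
    - {"dp": [0,0,0],"rotation": [0,0,0]}

```text
t: 9.18
eef_pos: [0.5331, 0.2732, 0.1969]
ee_rot: [-1.561, 0.002, 0.15]
force: [0.4, 0.7, -0.2]
width: 0.0667
```

Run:
```python
from h import *
print(arm.get_state()['q'].round(3))
goto([*HP[:2],.2],Rm=RV)
```

```text
[ 0.794  0.255 -0.201 -0.01  -1.111 -2.21 ]
now [0.5331 0.2732 0.1969] [-89.46   0.13   8.6 ] t 9.18 F [ 0.4  0.7 -0.2] w 0.0667
tool d mm [ 7.5 -3.1 -4.2] rotvec deg [-0.54  0.4  -0.14] rows 0.2 per row [ 7.5 -3.1 -4.2] [-0.54  0.4  -0.14]
```

move_arm:
  deltas:
    - {"dp": [7,0,-4],"rotation": [-0.4,0.3,-0.1]}
    - {"dp": [0,0,0],"rotation": [0,0,0]}
    - {"dp": [0,0,0],"rotation": [0,0,0]}

```text
t: 9.43
eef_pos: [0.5394, 0.2675, 0.1895]
ee_rot: [-1.576, 0.011, 0.142]
force: [0.8, -0.2, 0.1]
width: 0.0668
```

Run:
```python
from h import *
goto([*HP[:2],.08],Rm=RV)
f=grab('wrist','w10')
print(proj(f,[HP-.035*a,HP,HP+.028*a]).round(1))
cv2.imwrite('pics/w10z.png',cv2.resize(f['pixels'][80:300,200:370,::-1],(464,600),interpolation=cv2.INTER_CUBIC))
```

```text
now [0.5394 0.2675 0.1895] [-90.31   0.66   8.12] t 9.43 F [ 0.8 -0.2  0.1] w 0.0668
tool d mm [  3.4 109.5   3. ] rotvec deg [ 0.31 -0.08 -0.66] rows 2.88 per row [ 1.1 36.5  1. ] [ 0.1  -0.03 -0.22]
[[286.5 223.2]
 [286.6 211.2]
 [286.7 199.2]]
```

View pics/w10z.png

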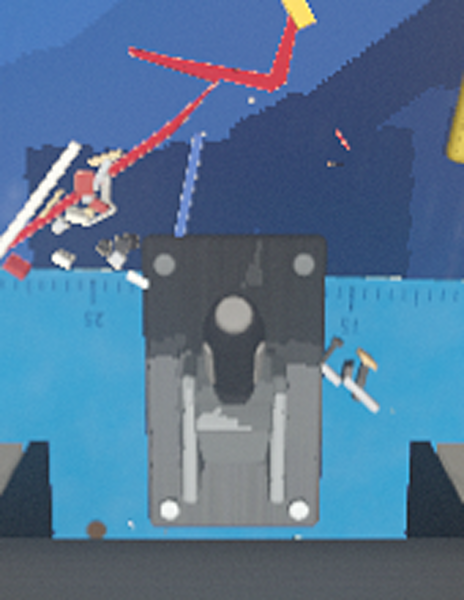

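move_arm:
  deltas:
    - {"dp": [2,25,3],"rotation": [0.2,0,-0.5]}
    - {"dp": [0,30,0],"rotation": [0,0,0]}
    - {"dp": [0,25,0],"rotation": [0,0,0]}
    - {"dp": [0,12,0],"rotation": [0,0,0]}
    - {"dp": [0,0,0],"rotation": [0,0,0]}

```text
t: 9.9
eef_pos: [0.5377, 0.2678, 0.098]
ee_rot: [-1.57, -0.004, 0.143]
force: [-0.8, -0.2, 0.3]
width: 0.0671
```

Run:
```python
from h import *
goto([HP[0]-.001,HP[1],.08],Rm=RV)
f=grab('wrist','w11')
cv2.imwrite('pics/w11z.png',cv2.resize(f['pixels'][80:300,200:370,::-1],(464,600),interpolation=cv2.INTER_CUBIC))
```

```text
now [0.5377 0.2678 0.098 ] [-89.96  -0.23   8.18] t 9.9 F [-0.8 -0.2  0.3] w 0.0671
tool d mm [ 2.7 18.   2. ] rotvec deg [-0.04 -0.02  0.23] rows 0.47 per row [ 2.7 18.   2. ] [-0.04 -0.02  0.23]
```

View pics/w11z.png

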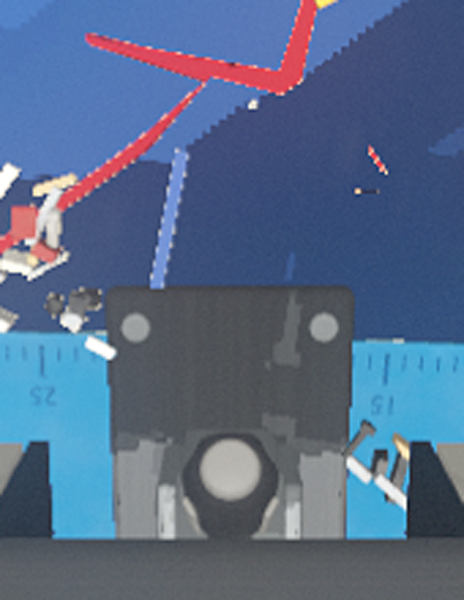

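move_arm:
  deltas:
    - {"dp": [2.5,9,0],"rotation": [0,0,0.2]}
    - {"dp": [0,9,0],"rotation": [0,0,0]}
    - {"dp": [0,0,0],"rotation": [0,0,0]}

```text
t: 10.2
eef_pos: [0.5413, 0.2691, 0.0837]
ee_rot: [-1.567, -0.006, 0.144]
force: [0.1, -0.1, 0.1]
width: 0.0672
```

Run:
```python
from h import *
goto([HP[0]-.001,HP[1],.08],Rm=RV)
```

```text
now [0.5413 0.2691 0.0837] [-89.79  -0.34   8.26] t 10.2 F [ 0.1 -0.1  0.1] w 0.0672
tool d mm [-1.1  3.7  1.3] rotvec deg [-0.21  0.06  0.34] rows 0.1 per row [-1.1  3.7  1.3] [-0.21  0.06  0.34]
```

move_arm:
  deltas:
    - {"dp": [-1,2,0],"rotation": [0,0,0.2]}
    - {"dp": [0,0,0],"rotation": [0,0,0]}
    - {"dp": [0,0,0],"rotation": [0,0,0]}
    - {"dp": [0,0,0],"rotation": [0,0,0]}
    - {"dp": [0,0,0],"rotation": [0,0,0]}
  jaw: 255
  squeeze: 35

```text
t: 10.62
eef_pos: [0.5414, 0.2697, 0.0835]
ee_rot: [-1.566, -0.005, 0.144]
force: [-0.7, 1.2, -0.3]
width: 0.0392
```

move_arm:
  deltas:
    - {"dp": [0,0,0],"rotation": [0,0,0]}
    - {"dp": [0,0,0],"rotation": [0,0,0]}
    - {"dp": [0,0,0],"rotation": [0,0,0]}
    - {"dp": [0,0,0],"rotation": [0,0,0]}

```text
t: 10.95
eef_pos: [0.5417, 0.2699, 0.0841]
ee_rot: [-1.565, -0.006, 0.144]
force: [1.3, -2.6, -0.7]
width: 0.0132
```

Run:
```python
from h import *
s=arm.get_state();P=s['eef_pos']
goto(P+a*.09,Rm=RV)
```

```text
now [0.5417 0.2699 0.0841] [-89.68  -0.33   8.27] t 10.95 F [ 1.3 -2.6 -0.7] w 0.0132
tool d mm [-49.9 -74.9   0.5] rotvec deg [-0.32  0.07  0.33] rows 1.97 per row [-24.9 -37.5   0.2] [-0.16  0.04  0.17]
```

move_arm:
  deltas:
    - {"dp": [-5,-8,0],"rotation": [0,0,0]}
    - {"dp": [-8,-12.5,0],"rotation": [0,0,0]}

```text
t: 11.12
eef_pos: [0.5292, 0.2675, 0.1032]
ee_rot: [-1.567, -0.005, 0.144]
force: [1.1, -0.4, 0.3]
width: 0.013
```

Run:
```python
from h import *
s=arm.get_state();P0=np.array([.5417,.2699,.0841]);d=(s['eef_pos']-P0)*1000
print(d.round(1), 'along',[-np.cos(yaw)*d[0]-np.sin(yaw)*d[1]], 'tilt',np.degrees(np.arctan2(-np.cos(yaw)*d[0]-np.sin(yaw)*d[1],d[2])),'lat',-np.sin(yaw)*d[0]+np.cos(yaw)*d[1]);goto(P0+a*.09,Rm=RV)
```

```text
[-12.5  -2.4  19.1] along [np.float64(12.748840029242938)] tilt 33.73403020330532 lat -0.5970798451043435
now [0.5292 0.2675 0.1032] [-89.77  -0.27   8.24] t 11.12 F [ 1.1 -0.4  0.3] w 0.013
tool d mm [-37.3 -55.7   0.8] rotvec deg [-0.23  0.04  0.27] rows 1.47 per row [-18.7 -27.8   0.4] [-0.11  0.02  0.13]
```

No resistance; continue drawing.

move_arm:
  deltas:
    - {"dp": [-8,-12.5,0.3],"rotation": [0,0,0]}
    - {"dp": [-8,-12.5,0],"rotation": [0,0,0]}
    - {"dp": [-8,-12.5,0],"rotation": [0,0,0]}
    - {"dp": [-8,-12.5,0],"rotation": [0,0,0]}

```text
t: 11.45
eef_pos: [0.4931, 0.2618, 0.158]
ee_rot: [-1.567, -0.003, 0.143]
force: [-0.1, -0.3, 0.2]
width: 0.0133
```

Run:
```python
from h import *
s=arm.get_state();P0=np.array([.5417,.2699,.0841]);d=(s['eef_pos']-P0)*1000
print(d.round(1),np.linalg.norm(d), 'tilt',np.degrees(np.arctan2(-np.cos(yaw)*d[0]-np.sin(yaw)*d[1],d[2])),'lat',-np.sin(yaw)*d[0]+np.cos(yaw)*d[1]);goto(P0+a*.1,Rm=RV)
f=grab('scene','s1')
c=f['pixels'][180:320,150:300,::-1];cv2.imwrite('pics/s1z.png',cv2.resize(c,(640,597),interpolation=cv2.INTER_CUBIC))
```

```text
[-48.6  -8.1  73.9] 88.81340743860467 tilt 33.67361713882937 lat -1.0462907286995504
now [0.4931 0.2618 0.158 ] [-89.79  -0.19   8.21] t 11.45 F [-0.1 -0.3  0.2] w 0.0133
tool d mm [-6.6 -9.   1.1] rotvec deg [-0.21  0.01  0.19] rows 0.24 per row [-6.6 -9.   1.1] [-0.21  0.01  0.19]
```

View pics/s1z.png

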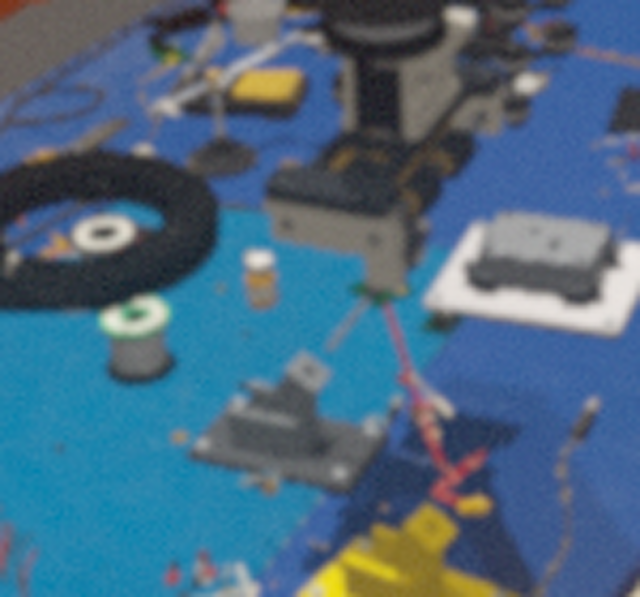

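```bash
cat >> h.py <<'E'
u_=np.array([np.cos(yaw),np.sin(yaw),0]);z_=np.array([-np.sin(yaw),np.cos(yaw),0])
def RF(t): 
    t=np.radians(t); return Rtool(np.sin(t)*u_-np.cos(t)*np.array([0,0,1]),z_)
E
python3 - <<'E'
from h import *
from kin import ik
Rm=RF(-34); G=np.array([.5322,.003,.24]); p=G+.019*Rm[:,1]
print(p,[x.round(2) for x in ik(p,Rm,5,)])
planrows(p,Rm,9)
E
```

```text
[0.52168396 0.00148462 0.22424829] [array([ 0.31,  0.49,  0.1 , -0.09, -1.77, -1.73])]
0 [ -0.9  -7.2 -29.1] [-0.03  0.01  3.82]
1 [ -1.4  -7.1 -29.1] [-0.03  0.01  3.82]
2 [ -1.9  -7.  -29.1] [-0.03  0.01  3.82]
3 [ -2.3  -6.8 -29.1] [-0.03  0.01  3.82]
4 [ -2.8  -6.6 -29.1] [-0.03  0.01  3.82]
5 [ -3.2  -6.4 -29.1] [-0.03  0.01  3.82]
6 [ -3.6  -6.2 -29.1] [-0.03  0.01  3.82]
7 [ -4.   -5.9 -29.1] [-0.03  0.01  3.82]
8 [ -4.4  -5.6 -29.1] [-0.03  0.01  3.82]
```

First up, then across while turning.

move_arm:
  deltas:
    - {"dp": [-8,-14,0],"rotation": [0,0,0]}
    - {"dp": [-4,-25,-5],"rotation": [0,0,1]}
    - {"dp": [0,-20,-15],"rotation": [0,0,4]}
    - {"dp": [0,-8,-25],"rotation": [0,0,4]}
    - {"dp": [0,0,-30],"rotation": [0,0,4]}

```text
t: 11.92
eef_pos: [0.4845, 0.1872, 0.2392]
ee_rot: [-1.558, 0.22, 0.159]
force: [0.8, 0.5, -1.1]
width: 0.0136
```

Run:
```python
from h import *
Rm=RF(-34); G=np.array([.5322,.003,.24]); p=G+.019*Rm[:,1]
goto(p,Rm=Rm)
planrows(p,Rm,7)
```

```text
now [0.4845 0.1872 0.2392] [-89.24  12.62   9.12] t 11.92 F [ 0.8  0.5 -1.1] w 0.0136
tool d mm [  10.4   10.5 -189.5] rotvec deg [-0.38  0.99 21.38] rows 4.99 per row [  2.1   2.1 -37.9] [-0.08  0.2   4.28]
0 [  1.5   1.5 -27.1] [-0.05  0.14  3.05]
1 [  1.6   1.4 -27.1] [-0.05  0.14  3.05]
2 [  1.8   1.4 -27.1] [-0.05  0.14  3.05]
3 [  1.9   1.3 -27. ] [-0.05  0.14  3.05]
4 [  2.    1.2 -27. ] [-0.05  0.14  3.05]
5 [  2.2   1.1 -27. ] [-0.05  0.14  3.05]
6 [  2.3   1.  -27. ] [-0.05  0.14  3.05]
```

move_arm:
  deltas:
    - {"dp": [1,0,-32],"rotation": [0,0.2,4]}
    - {"dp": [2,0,-32],"rotation": [0,0.2,4]}
    - {"dp": [2,0,-32],"rotation": [0,0.2,4]}
    - {"dp": [2,0,-32],"rotation": [0,0.2,4]}
    - {"dp": [2,0,-30],"rotation": [0,0,3]}

```text
t: 12.33
eef_pos: [0.5151, 0.0284, 0.244]
ee_rot: [-1.55, 0.558, 0.16]
force: [0.2, 0.5, -1.0]
width: 0.0134
```

Run:
```python
from h import *
Rm=RF(-34); G=np.array([.5322,.003,.24]); p=G+.019*Rm[:,1]
goto(p,Rm=Rm)
```

```text
now [0.5151 0.0284 0.244 ] [-88.81  31.95   9.17] t 12.33 F [ 0.2  0.5 -1. ] w 0.0134
tool d mm [ 12.3  15.  -27.9] rotvec deg [-0.66  0.83  2.04] rows 0.73 per row [ 12.3  15.  -27.9] [-0.66  0.83  2.04]
```

move_arm:
  deltas:
    - {"dp": [5,5,-20],"rotation": [-0.5,0.5,1.5]}
    - {"dp": [5,8,-6],"rotation": [0,0,0]}
    - {"dp": [0,0,0],"rotation": [0,0,0]}
    - {"dp": [0,0,0],"rotation": [0,0,0]}

```text
t: 12.67
eef_pos: [0.5193, -0.0031, 0.2265]
ee_rot: [-1.565, 0.594, 0.143]
force: [0.7, 0.2, 0.7]
width: 0.0135
```

Run:
```python
from h import *
Rm=RF(-34); G=np.array([.5322,.003,.24]); p=G+.019*Rm[:,1]
goto(p,Rm=Rm)
f=grab('scene','s2');cv2.imwrite('pics/s2z.png',cv2.resize(f['pixels'][130:270,200:350,::-1],(640,597),interpolation=cv2.INTER_CUBIC))
f=grab('wrist','w12')
f=grab('top','t2')
```

```text
now [ 0.5193 -0.0031  0.2265] [-89.68  34.01   8.17] t 12.67 F [0.7 0.2 0.7] w 0.0135
tool d mm [3.7 0.2 4.2] rotvec deg [-0.34 -0.03 -0.01] rows 0.11 per row [3.7 0.2 4.2] [-0.34 -0.03 -0.01]
```

View pics/s2z.png

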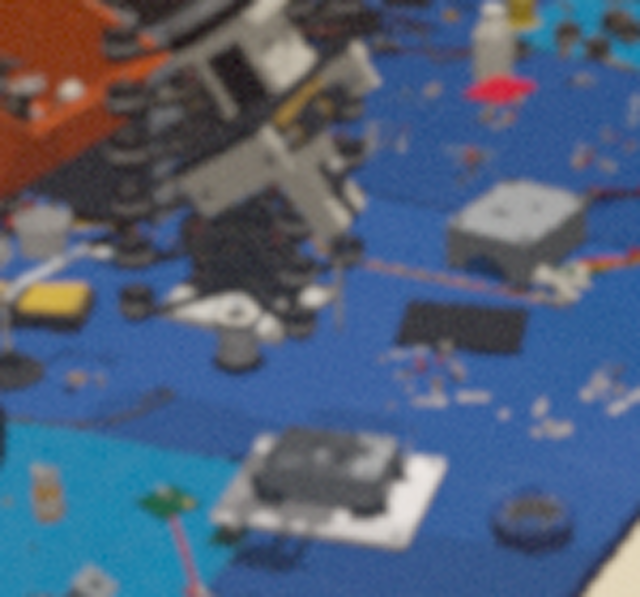

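View pics/w12.png

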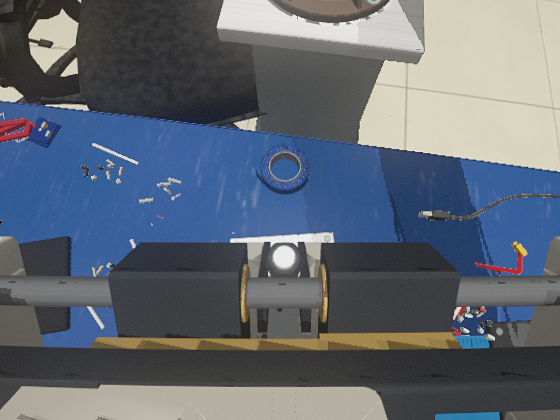

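View pics/t2.png

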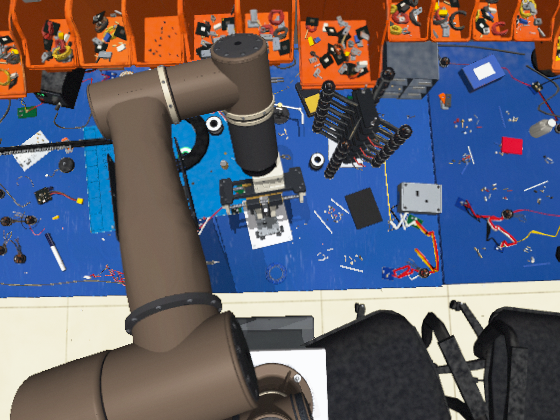

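Run:
```python
from h import *
f=load('s2')
c=f['pixels'][175:215,260:300,::-1];cv2.imwrite('pics/s2y.png',cv2.resize(c,(600,600),interpolation=cv2.INTER_NEAREST))
G=np.array([.5193,-.0031,.2265])-.019*RF(-34)[:,1]
print(G,proj(f,[G,G-[0,0,.035],G-[0,0,.1]]).round(1))
for nm,d in (('x+5deg',[.087,0,-1]),('y+5deg',[0,.087,-1])): print(nm,proj(f,[G+np.array(d)*.035,G+np.array(d)*.1]).round(1))
w=load('w12');print(proj(w,[G+[0,0,.028]]).round(1))
cv2.imwrite('pics/w12z.png',cv2.resize(w['pixels'][210:345,220:350,::-1],(578,600),interpolation=cv2.INTER_CUBIC))
t=load('t2');print(proj(t,[G+[0,0,.028],G-[0,0,.1]]).round(1))
cv2.imwrite('pics/t2z.png',cv2.resize(t['pixels'][160:250,215:310,::-1],(633,600),interpolation=cv2.INTER_CUBIC))
```

```text
[ 0.52981604 -0.00158462  0.24225171] [[277.3 177.5]
 [277.4 188. ]
 [277.7 206.8]]
x+5deg [[276.6 187.8]
 [275.3 206.2]]
y+5deg [[277.  188.3]
 [276.4 207.9]]
[[281.7 268.2]]
[[264.  207.3]
 [265.6 214.1]]
```

View pics/s2y.png

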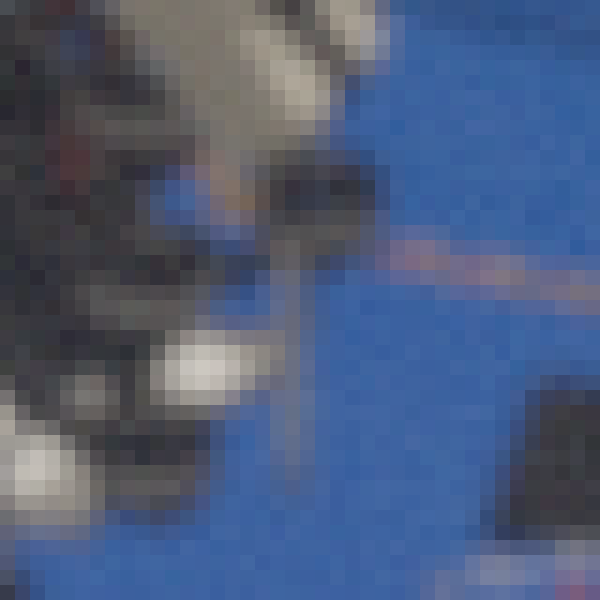

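View pics/w12z.png

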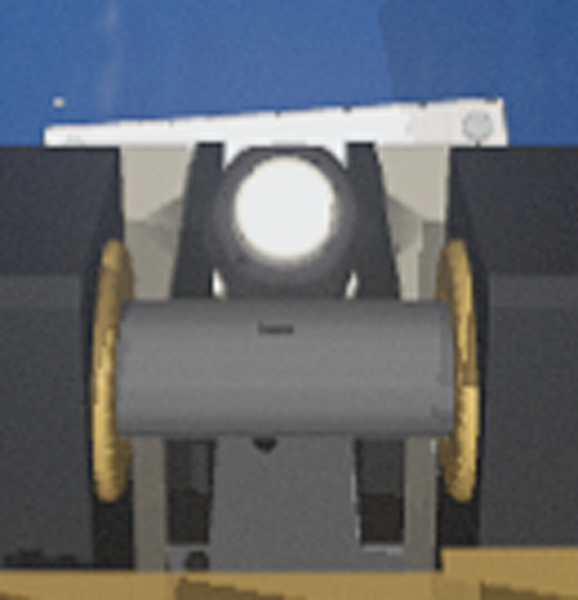

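View pics/t2z.png

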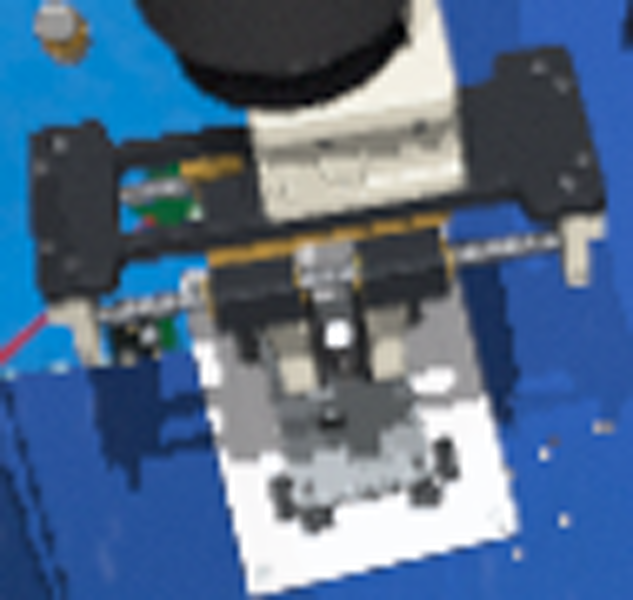

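Run:
```python
from h import *
f=load('s2');x=f['pixels'].astype(float)
rows=np.arange(193,208);cs=[]
for v in rows:
    seg=x[v,274:286]; bg=np.median(x[v,282:288],0); d=(seg[:,0]-bg[0])  # red rises on grey
    d=np.clip(d,0,None); d[:3]*= 0 if v<202 else 1
    w=d[3:9];c=(w*np.arange(277,283)).sum()/max(w.sum(),1e-6);cs.append(c);print(v,d.round(0),round(c,2))
```

```text
193 [ 0.  0.  0.  0. 22. 26.  4.  0.  0.  0.  0.  4.] 278.63
194 [ 0.  0.  0. 11. 28. 35. 15.  0.  0.  1.  0.  0.] 278.61
195 [ 0.  0.  0. 12. 36. 40. 22.  6.  2.  2.  0.  0.] 278.84
196 [ 0.  0.  0. 32. 42. 43. 27.  7.  0.  0.  3.  1.] 278.57
197 [ 0.  0.  0. 62. 58. 44. 24.  6.  2.  0.  0.  2.] 278.3
198 [ 0.  0.  0. 80. 67. 47. 26.  4.  2.  1.  0.  0.] 278.17
199 [ 0.  0.  0. 76. 58. 45. 29.  6.  0.  0.  2.  3.] 278.21
200 [ 0.  0.  0. 52. 42. 42. 21.  5.  0.  2.  0.  5.] 278.29
201 [ 0.  0.  0. 26. 39. 41. 30.  9.  2.  0.  0.  0.] 278.75
202 [38. 22. 16. 10. 28. 34. 22.  6.  0.  0.  2.  0.] 278.88
203 [ 4.  6.  0. 10. 28. 38. 22.  4.  0.  0.  0.  2.] 278.86
204 [ 1.  0.  0.  9. 28. 34. 24.  5.  0.  0.  3.  0.] 278.88
205 [ 3.  2.  3. 10. 21. 31. 19.  4.  1.  0.  1.  2.] 278.87
206 [11.  5.  7.  7. 14. 24. 14.  8.  0.  0.  0.  5.] 279.03
207 [ 3.  0.  0.  2.  5. 12.  7.  5.  0.  0.  0.  3.] 279.26
```

Run:
```python
from h import *
w=load('w12')
for z in (.264,.268,.272): print(z,plane(w,[(284.1,256.8)],z)[0].round(4))
print(depthpts(w,[(284,257),(283,254),(286,260)]).round(4))
s=load('s2')  # tip px -> intersect vertical line: report xy at several z
for z in (.135,.14,.145): print('scene tip',z,plane(s,[(279.2,207.3)],z)[0].round(4))
t=load('t2'); print('top cap',plane(t,[(265.9,210)],.27)[0].round(4))
```

```text
0.264 [ 0.5243 -0.0014  0.264 ]
0.268 [ 0.525  -0.0013  0.268 ]
0.272 [ 0.5256 -0.0013  0.272 ]
[[ 5.260e-01 -1.300e-03  2.739e-01]
 [ 5.251e-01 -1.800e-03  2.750e-01]
 [ 5.270e-01 -4.000e-04  2.741e-01]]
scene tip 0.135 [ 0.5308 -0.0132  0.135 ]
scene tip 0.14 [ 0.5262 -0.0046  0.14  ]
scene tip 0.145 [0.5215 0.004  0.145 ]
top cap [ 0.5234 -0.0058  0.27  ]
```

Run:
```python
from h import *
s=arm.get_state()
goto(np.array([.5193,-.0031,.2265])+[.007,.0043,-.066],Rm=RF(-34))
```

```text
now [ 0.5196 -0.0021  0.2273] [-89.65  33.89   8.29] t 12.82 F [-0.2  0.8 -1.2] w 0.0134
tool d mm [43.2 51.5  2. ] rotvec deg [-0.3   0.07  0.11] rows 1.36 per row [21.6 25.8  1. ] [-0.15  0.04  0.06]
```

move_arm:
  deltas:
    - {"dp": [14,17,1],"rotation": [-0.2,0,0]}
    - {"dp": [14,17,1],"rotation": [0,0,0]}
    - {"dp": [13,15,0],"rotation": [0,0,0]}
    - {"dp": [0,0,0],"rotation": [0,0,0]}
    - {"dp": [0,0,0],"rotation": [0,0,0]}

```text
t: 13.23
eef_pos: [0.5274, 0.0069, 0.169]
ee_rot: [-1.566, 0.577, 0.154]
force: [-0.0, -0.1, 1.1]
width: 0.0135
```

Run:
```python
from h import *
goto(np.array([.5193,-.0031,.2265])+[.007,.0043,-.066],Rm=RF(-34))
```

```text
now [0.5274 0.0069 0.169 ] [-89.75  33.05   8.83] t 13.23 F [-0.  -0.1  1.1] w 0.0135
tool d mm [ 2.9  8.2 -5.5] rotvec deg [0.1  0.53 0.95] rows 0.21 per row [ 2.9  8.2 -5.5] [0.1  0.53 0.95]
```

move_arm:
  deltas:
    - {"dp": [2,6,-5],"rotation": [0,0.4,0.8]}
    - {"dp": [0,0,0],"rotation": [0,0,0]}
    - {"dp": [0,0,0],"rotation": [0,0,0]}
    - {"dp": [0,0,0],"rotation": [0,0,0]}

```text
t: 13.57
eef_pos: [0.5275, 0.0027, 0.1668]
ee_rot: [-1.571, 0.586, 0.148]
force: [0.4, -0.1, -0.3]
width: 0.0135
```

Run:
```python
from h import *
goto(np.array([.5193,-.0031,.2265])+[.007,.0043,-.066],Rm=RF(-34))
f=grab('scene','s3');cv2.imwrite('pics/s3z.png',cv2.resize(f['pixels'][150:260,220:330,::-1],(600,600),interpolation=cv2.INTER_CUBIC))
w=grab('wrist','w13');cv2.imwrite('pics/w13z.png',cv2.resize(w['pixels'][210:345,220:350,::-1],(578,600),interpolation=cv2.INTER_CUBIC))
t=grab('top','t3');cv2.imwrite('pics/t3z.png',cv2.resize(t['pixels'][160:250,215:310,::-1],(633,600),interpolation=cv2.INTER_CUBIC))
```

```text
now [0.5275 0.0027 0.1668] [-90.03  33.6    8.48] t 13.57 F [ 0.4 -0.1 -0.3] w 0.0135
tool d mm [ 2.2  6.  -1.3] rotvec deg [0.18 0.23 0.4 ] rows 0.16 per row [ 2.2  6.  -1.3] [0.18 0.23 0.4 ]
```

View pics/s3z.png

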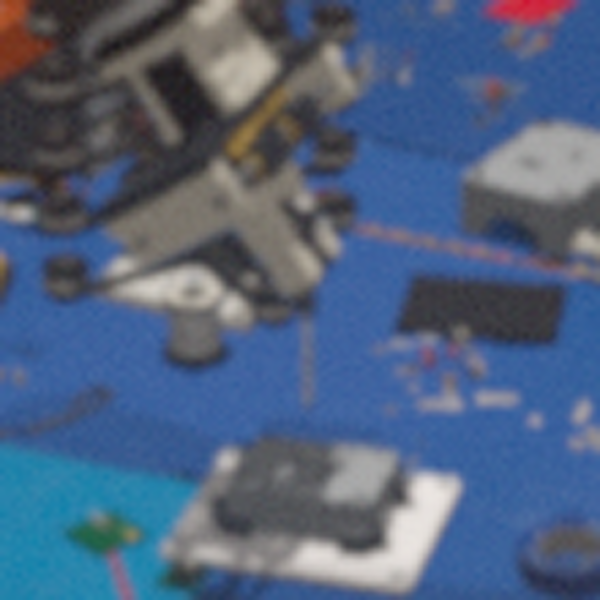

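View pics/w13z.png

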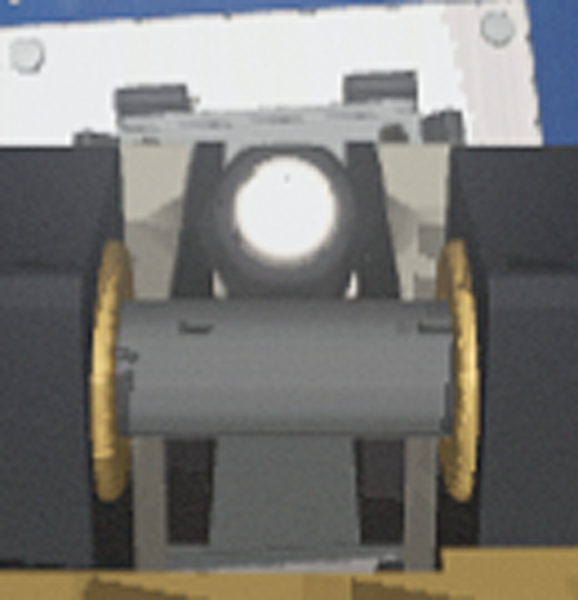

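View pics/t3z.png

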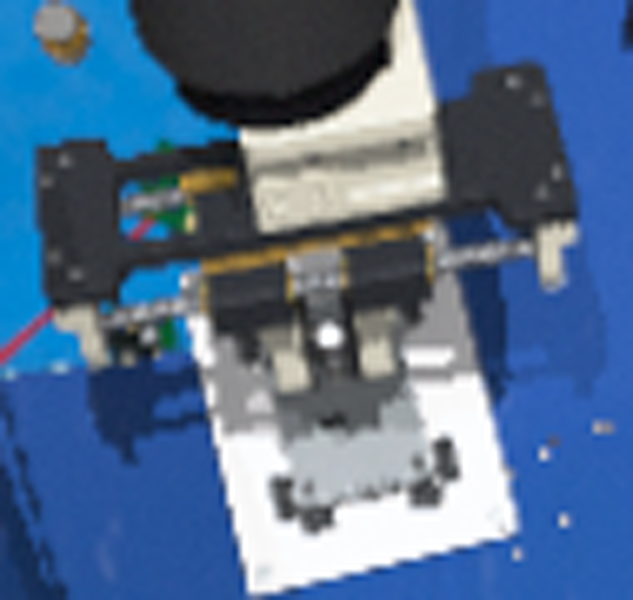

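Run:
```python
from h import *
s=load('s3')
print('pred',proj(s,[[.533,.0045,.0855],[.533,.0045,.15],[.5322,.003,.042]]).round(1))
x=s['pixels'].astype(float)
for v in range(208,228,2):
    bg=np.median(x[v,281:288],0);d=np.clip(x[v,272:281,0]-bg[0],0,None);print(v,d.round(),round((d*np.arange(272,281)).sum()/max(d.sum(),1),2))
goto(np.array([.5193,-.0031,.2265])+[.007,.0043,-.067],Rm=RF(-34))
```

```text
pred [[276.1 223.3]
 [275.9 205.2]
 [276.8 235. ]]
208 [ 7.  0.  5. 18. 18. 10.  0.  0.  0.] 275.21
210 [ 0.  0. 10. 32. 36. 22.  1.  0.  0.] 275.72
212 [ 0.  4.  7. 33. 34. 21.  2.  2.  1.] 275.77
214 [ 0.  0.  5. 31. 36. 23.  2.  0.  0.] 275.86
216 [ 0.  0. 11. 27. 29. 16.  4.  0.  0.] 275.71
218 [ 0.  1. 11. 27. 30. 23.  5.  4.  0.] 275.93
220 [ 0.  0. 12. 25. 33. 27.  4.  1.  0.] 275.89
222 [ 3.  6.  9. 31. 40. 23.  8.  4.  0.] 275.77
224 [ 0.  0.  0. 10. 15.  3.  0.  2.  0.] 275.97
226 [1. 0. 0. 0. 1. 0. 1. 0. 2.] 277.2
now [0.5276 0.0027 0.1667] [-90.02  33.59   8.47] t 13.72 F [-0.1  0.6 -0.6] w 0.0135
tool d mm [ 2.7  6.8 -1.3] rotvec deg [0.17 0.23 0.41] rows 0.18 per row [ 2.7  6.8 -1.3] [0.17 0.23 0.41]
```

move_arm:
  deltas:
    - {"dp": [2.5,6,-1],"rotation": [0,0.2,0.3]}
    - {"dp": [0,0,0],"rotation": [0,0,0]}
    - {"dp": [0,0,0],"rotation": [0,0,0]}
    - {"dp": [0,0,0],"rotation": [0,0,0]}

```text
t: 14.05
eef_pos: [0.5264, 0.0012, 0.1598]
ee_rot: [-1.574, 0.592, 0.143]
force: [-0.4, -0.8, 0.4]
width: 0.0133
```

Run:
```python
from h import *
goto(np.array([.5193,-.0031,.2265])+[.007,.0043,-.067],Rm=RF(-34))
s=arm.get_state();print(s['qd'].round(3))
w=grab('wrist','w14'); f=grab('scene','s4')
cv2.imwrite('pics/w14z.png',cv2.resize(w['pixels'][210:345,220:350,::-1],(578,600)))
cv2.imwrite('pics/s4z.png',cv2.resize(f['pixels'][150:290,150:330,::-1],(770,600),interpolation=cv2.INTER_CUBIC))
goto(np.array([.5193,-.0031,.2265])+[.007,.0043,-.067],Rm=RF(-34))
```

```text
now [0.5264 0.0012 0.1598] [-90.16  33.9    8.18] t 14.05 F [-0.4 -0.8  0.4] w 0.0133
tool d mm [ 0.1  0.3 -0. ] rotvec deg [ 0.15 -0.02  0.1 ] rows 0.02 per row [ 0.1  0.3 -0. ] [ 0.15 -0.02  0.1 ]
[-0.001  0.001  0.002  0.005  0.     0.001]
now [0.5265 0.0012 0.16  ] [-90.16  33.88   8.19] t 14.15 F [-0.1  0.1 -0.6] w 0.0131
tool d mm [ 0.1  0.5 -0. ] rotvec deg [ 0.15 -0.01  0.12] rows 0.02 per row [ 0.1  0.5 -0. ] [ 0.15 -0.01  0.12]
```

View pics/s4z.png

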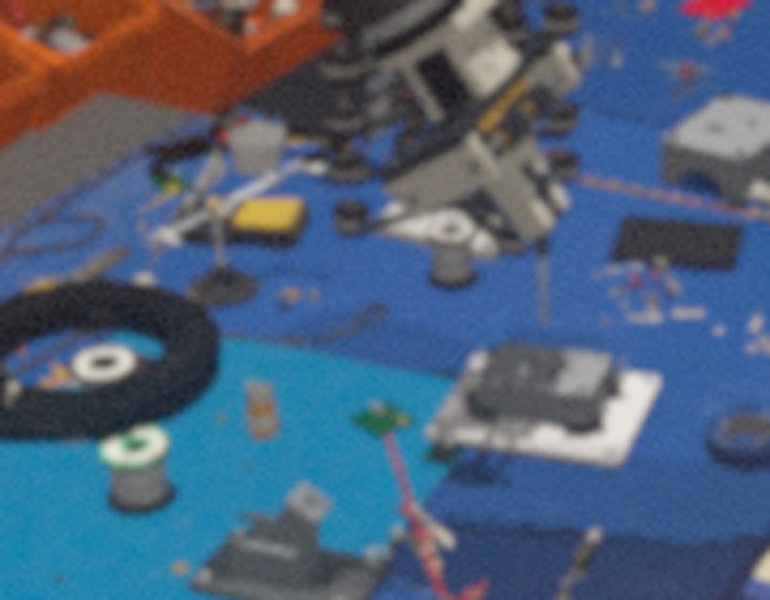

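View pics/w14z.png

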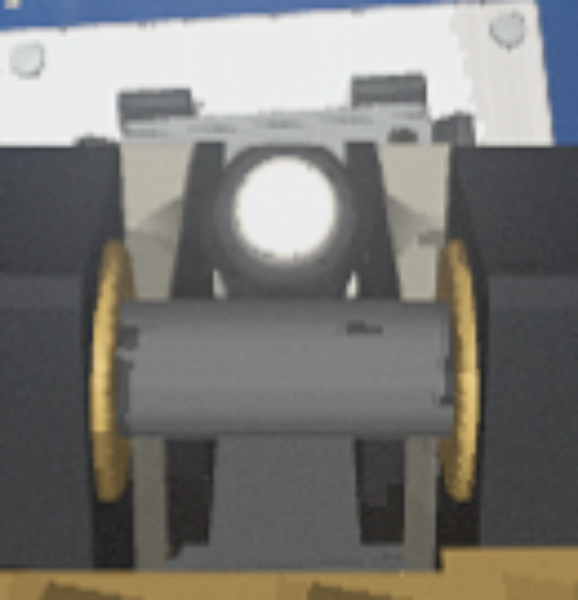

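Run:
```python
from h import *
print(arm.job_done())
```

```text
the job is handed in; nothing more can be done
None
```

I seated the housing in the fixture pocket and let go of it. I then drew the driver out of its stand and handed the job in at about 14.2 s with the driver held upright above the housing.

**Housing:** The wrist picture after release shows it square between all four locators. I did not measure its height or angle again after that picture. Force rose briefly to 30 N as it touched the pocket floor.

**Driver:**
- The tip is about 3.5 cm above the middle of the housing, placed to within a few millimetres.
- In the scene camera the shaft is within about 1° of vertical. That view hardly shows sideways lean, which I judged only from the handle sitting centred between the fingers.
- The grip stayed steady at 13 mm, the contact force was near zero and the arm was still.

**Bystanders:** The spool, bottle and tape look undisturbed in the last pictures; I did not measure them again.

**What disagreed or failed:**
- My first approach to the driver, with the tool along its axis, ran into the limits of joints 3 and 6. I backed off and gripped the handle with the tool vertical instead.
- The top camera read about 3 mm different from the wrist camera, so I relied on the wrist camera.
- The wrist camera put the driver's starting lean at 35–36°, slightly more than the roughly 31.5° ± 3° given. I used 34°, and the final upright check agreed with that.

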